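# Snap the split clip onto the spindle groove with the fork tool

## Robot

A 7-joint arm with a two-finger parallel gripper is mounted at the origin on a cart in front of the work surface, level with it; the furniture and walls round the work are solid. World frame = base frame: x ahead of the robot, y to its left, z up, the work surface at z = 0. Lengths are in mm, angles in degrees, forces in N, time in s.
With the tool pointing down it reaches from about 400 to 875 mm from the base axis. Payload 19.3 kg.
Tool frame: the origin (TCP) lies on the centre line of the jaws, within the pads' length; the fingertips stand bot.tcp_to_tips ahead of it and the grasp point (between the pads) lies 2 mm behind it (bot.tcp_to_tips is the distance from the TCP to the fingertips, in mm); z points along the fingers, y is the direction in which the jaws open and shut (so a half turn about z gives the same grasp; the last joint's range is limited). The gripper opens to 85 mm and grips with 20 to 120 N. Pads are 22 mm wide; open, the fingers measure 114 mm over their backs; the gripper's body (76 mm by 85 mm) begins 54 mm behind the grasp point. The pads swing forward as they close: fully open they stand 13 mm farther back than shut.
Start: joints at [-75.069, 29.874, -2.08, 91.645, 1.215, 58.505, -6.463], TCP at [203.018, 591.1, 248.291] pointing down, gripper open.
Joint ranges: [-166.77, 166.77], [-17.47, 122.26], [-85.68, 81.53], [9.62, 139.38], [-72.42, 252.41], [9.2, 110.78], [-144.41, 144.41]. Speed limits (degrees/s): [108.29, 108.29, 136.94, 136.94, 172.46, 172.46, 172.46].

## Interface

Orientations are given as a 3x3 rotation matrix whose columns are the frame's x, y, z axes.
In Python, from station import telemetry, snapshot, job_done, bot gives the robot as it stands.
- The arm moves only by the shell command python3 -m inch 'ROWS' [OPENING]. ROWS is a JSON object of lists of equal length, an entry for each row: "delta_pos": the shift along the tool's x, y, z in cm, a list of three; "delta_rot": the turn, a rotation vector about the tool's x, y, z in degrees, a list of three. A call has 1 to 5 rows; each row shifts and turns the pose as measured when the row begins, along the tool's axes as they then stand; what a row does not reach is not made up. A row lasts 1/10 s, in which the tool goes at most 50 mm and 8.59 degrees, less where a joint would pass 70% of its speed; a pose out of reach is approached as far as the arm can. A call with a gripper value outside its range is refused whole. OPENING is the closure, from 0 (fully open) to 1 (shut), set as the call begins (- or left out, the last holds). The fingers move at their own pace and stop on an object; the grip force is fixed at half the most. Time passes only in rows, so rows that do not move let the fingers close. It gives the time, the measured TCP pose, the force and the opening at its end, in the units of the state.
- telemetry.get_state(): the state, without advancing time (a new reading comes with each control period).
- snapshot(name): name is "scene" or "side" or "wrist"; returns a dict with "pixels" (480x640x3 uint8, blue, green, red), "fx", "fy", "cx", "cy" (pixels), "rvec" (rotation vector, rad) and "tvec" (3), from world to camera coordinates, as OpenCV has them. Camera axes: x right, y down, z forward; pixel columns grow to the right and rows downward; lengths in mm; the calibration is good to about 2 mm. A picture is of the moment at which its call begins. There is no depth.
- job_done(): hands the job in, once; it reports no verdict.
The state is a dict: "clock": time; "joints": joint angles; "qvel": joint speeds; "joint_efforts": joint torques, N m; "tcp_pos": TCP position; "eef_rot": TCP orientation; "force": force on the tool from outside, world axes, zero at the start; "torque": the same for the moment, N m; "width": finger opening in mm.
Only numpy, scipy, OpenCV 4.12 (cv2) and the standard library are available. Lean on these libraries where they do the work, as an engineer would, in place of code of your own. Each camera call takes 0.05 s, during which the arm holds its last target.

## Task

Pick up the red-handled fork tool by its handle and use it (not your fingers) to push the yellow split clip along the deck of the blue fixture, mouth first, onto the brass groove of the upright spindle until it snaps in. Then, with the fork still on the seated clip, press it home with 10 to 20 newtons for half a second, never pushing on the clip with more than 25 newtons at any time. Finally stand the fork tool upright on the bench top, clear of the fixture, leaving the clip on the spindle and the abrasive roll and the loose wooden blocks where they are.

Things in the scene. Friction and masses are not known exactly. Their poses are not given: they have to be found in the camera images.
- fork: Fork tool, upright on the bench: steel plate 6 mm thick, 50 mm wide, red upright handle, 0.2 kg. Origin: underside of the plate below the handle's axis; +x ahead to the fork, +z up. Plate from x = -22 to +38 mm; low foot 34 x 28 mm up to z = 14 mm; handle 28 mm (x) by 22 mm (y), z = 14 to 68 mm.
- fork_grip (a point): Point on the handle's axis, 48 mm above the tool's underside: a good height to grip, across the handle's 22 mm (the tool's y). Turned like the fork.
- fork_push (a point): Middle of the fork's flat push face, 38 mm ahead (+x) of the handle's axis, 3 mm above the tool's underside. Beside it two flared prongs run 10 mm on ahead, 31 mm apart inside at the root and 39 mm at the tips; they guide the clip's back in between them with little over 1 mm play a side. Turned like the fork.
- clip: Yellow split clip lying loose on the fixture's deck, 6 mm thick, 36 mm long (x), 32 mm wide. Origin: on its underside, at the point that sits on the spindle's axis when seated; +x out of its open mouth, towards the spindle, +z up. Its solid back, 28 mm wide, spans x = -20 to -9.3 mm; two sprung arms run ahead to x = +16 mm, with noses 13.6 mm apart that must spring over the 18 mm neck.
- clip_back (a point): Middle of the clip's flat rear face (20 mm behind its origin, 3 mm up), where the fork's push face bears. Pushing the noses over the neck takes about 8 to 14 N; the force then drops to nearly nothing, and 5 to 10 mm farther on it rises again when the clip's back meets the neck (seated; some 0.5 mm of play).
- groove (a point): Nominal centre of the spindle's groove, at deck level, turned like the fixture. The real spindle axis lies up to 5 mm before or behind it along the fixture's x: feel for it. The groove is the brass neck, 18 mm in diameter, 8 mm high, under the spindle's steel head (25 mm in diameter, top 25 mm above deck). In its stiff rubber bush the spindle gives 1 to 3 mm along x when pushed, and comes back.
- fixture: Fixture, fixed to the bench: plywood base 180 (x) by 110 by 12 mm, blue deck 140 by 84 mm on it, its flat top 42 mm above the bench. Origin: centre of its underside; +x the way the clip is pushed, along the white line to the spindle at x = +35 mm (give or take 5 mm), y = 0; +z up. The clip lies 49 to 59 mm before that point, up to 3 mm and 6 degrees off the line.
- abrasive_roll: Dark roll of abrasive cloth, 69 mm in diameter, 50 mm high, standing on the bench; origin at the centre of its underside. To be left where it is.
- block_a: Tapered wooden block, 28 by 51 by 64 mm, standing on the bench left of the fixture; origin at the centre of its underside. To be left where it is.
- block_b: Another tapered wooden block, 28 by 51 by 61 mm, standing on the bench right of the fixture; origin at the centre of its underside. To be left where it is.
- clip_arm_l (a joint): Spread of the clip's left (+y) arm in rad: 0 at rest, about 0.11 while its nose rides over the widest part of the neck, back to 0 once it has snapped in.
- clip_arm_r (a joint): Spread of the clip's right (-y) arm in rad: 0 at rest, about 0.11 while its nose rides over the widest part of the neck, back to 0 once it has snapped in.
Things that resemble listed ones, but are neither listed nor needed, are in the scene too. Leave any orange look-alike of the fork alone.

How it is judged (in metres and radians):
On the way, in this order (a step that is already met when the one before it is completed fails the run):
1. the fork tool is lifted off the bench, higher than 30 mm (height (world z) of fork above 0.03 m), for 0.1 s.
2. the clip has snapped into the groove and the fork presses it home with 10 to 20 N (horizontal distance between clip and groove below 0.0085 m and x of clip in the frame of groove above -0.0065 m and contact force between fork and clip between 10 and 20 N and value of joint each of clip_arm_l, clip_arm_r below 0.03 rad), for 0.4 s.
At the end, for the whole second after the job is handed in: The clip is snapped in: flat at deck level (within 4 mm), within 6.5 mm of the nominal groove centre, both arms sprung shut (under 0.03 rad). The fork tool stands upright (within 0.15 rad) and still on the bench top (underside within 8 mm of it), not touching the fixture (horizontal distance between clip and groove below 0.0065 m and z of clip in the frame of groove between -0.004 and 0.004 m and angle between clip's own z axis and vertical below 0.2 rad and height (world z) of fork between -0.008 and 0.008 m and angle between fork's own z axis and vertical below 0.15 rad and linear speed of fork below 0.02 m/s and contact force between fork and fixture below 0.1 N and value of joint each of clip_arm_l, clip_arm_r below 0.03 rad).
It fails at once if the fork pushes on the clip with more than 25 N (contact force between fork and clip above 25 N).
It fails at once if fingers or arm touch the clip (contact force between any of the fingers, the arm and clip above 0.5 N).
It fails at once if the abrasive roll or a loose block is shifted by more than 20 mm (distance of any of abrasive_roll, block_a, block_b from where it was at the start of the episode above 0.02 m).
It also fails if it takes over 72 s, if anything falls off the work surface, if the arm or the gripper's body presses on something with over 40 N, if the wrist force passes 120 N, or if a joint passes its speed limit or range.

## Working session

There is one attempt and no reset: what is moved stays moved. The work goes in short steps, Python scripts to look and compute and a shell command to move; the robot and the scene stay as the last step left them, time stands still between calls to the robot, and variables do not carry over. Pictures are saved under pics/ and viewed, and the job is handed in when it is done.

```bash
ls; mkdir -p pics; python3 - <<'E'
from station import telemetry, snapshot, bot
import cv2
print(telemetry.get_state()); print(bot.tcp_to_tips)
for n in ("scene","side","wrist"):
    s=snapshot(n); cv2.imwrite(f"pics/{n}0.png",s["pixels"]); print(n,s["fx"],s["fy"],s["cx"],s["cy"],s["rvec"],s["tvec"])
E
```

```text
pics
{'clock': 0.0, 'joints': array([-75.06807719,  29.90861262,  -2.08234469,  91.67255308,
         1.21387129,  58.50398712,  -6.46510978]), 'qvel': array([-6.98121328e-02,  3.76825077e-03, -3.89900717e-02,  7.98892832e-02,
        1.54717011e-02,  1.58675161e-01,  2.28719573e-05]), 'joint_efforts': array([-5.30194829e-04, -9.27096605e+01,  1.97988577e+00, -3.69933951e+01,
        1.78593665e-02,  8.04752985e-03, -4.50923028e-05]), 'tcp_pos': array([202.92707848, 590.81485888, 247.73911979]), 'eef_rot': array([[-9.45765890e-01,  3.24848873e-01, -3.02700911e-04],
       [ 3.24849009e-01,  9.45765298e-01, -1.05950573e-03],
       [-5.78952252e-05, -1.10037647e-03, -9.99999393e-01]]), 'force': array([ 0.39464151, -0.18821053,  0.82606354]), 'torque': array([ 2.19518407e-02, -5.84073468e-02,  6.42521793e-05]), 'width': 85.44356616590241}
17.0
scene 481.24209162722957 481.24209162722957 325.4618225484276 240.17303315819882 [ 1.86398474 -1.06895306  0.63648337] [-343.81038525  313.32752026  459.58865976]
side 512.5044205752619 512.5044205752619 318.9555750490181 243.83258438604437 [ 2.02017177 -0.36885767  0.24254067] [-581.94846634  115.82651979  929.25709183]
wrist 333.5059169360462 333.5059169360462 319.5384851258 237.95799370099493 [-2.36387736 -1.687585   -0.23604268] [-625.99656084  -36.29080684  377.89611566]
```

View pics/scene0.png

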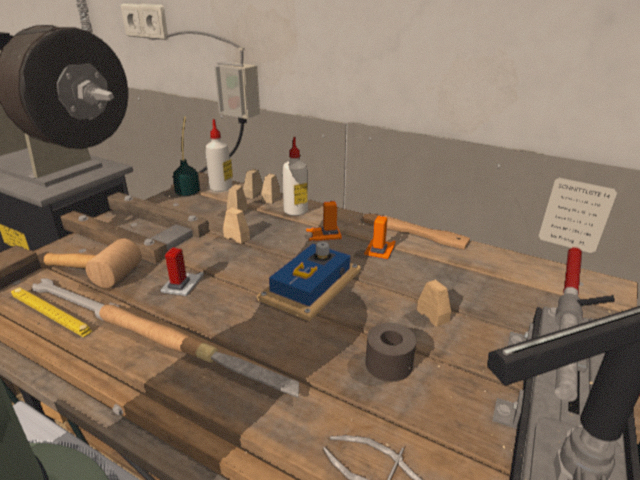

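View pics/side0.png

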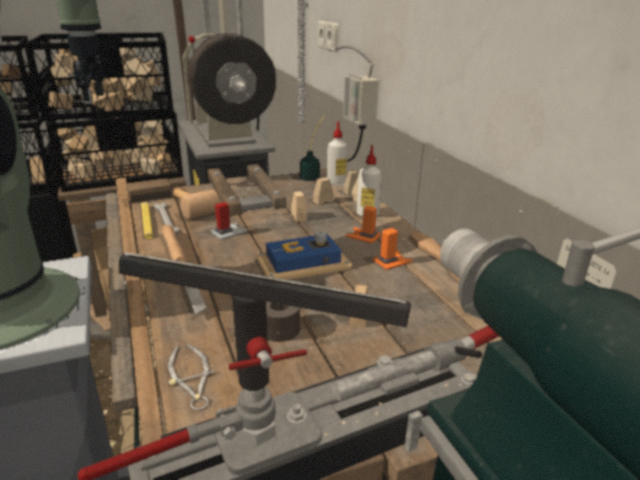

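View pics/wrist0.png

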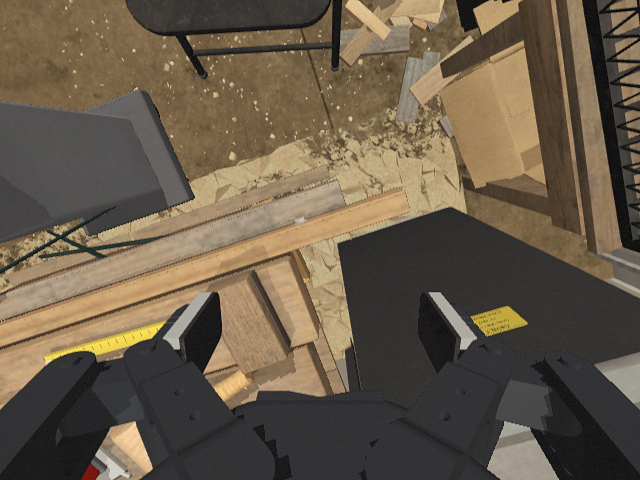

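The scene view shows these fork candidates:
- Red handle on a steel plate at (175,268).
- Orange look-alikes at (330,218) and (381,235).

Other red things are bottle tips and clamp handles. The red one on grey steel fits the description, so I'll confirm it in a crop.

```bash
cat > h.py <<'E'
import numpy as np, cv2
from station import telemetry, snapshot, bot
def cam(s):
    R,_=cv2.Rodrigues(np.array(s["rvec"],float)); t=np.array(s["tvec"],float)
    return R,t,-R.T@t
def ray(s,u,v):
    R,t,c=cam(s); d=R.T@np.array([(u-s["cx"])/s["fx"],(v-s["cy"])/s["fy"],1.]); return c,d/np.linalg.norm(d)
def onz(s,u,v,z):
    c,d=ray(s,u,v); return c+d*(z-c[2])/d[2]
def proj(s,p):
    R,t,c=cam(s); q=R@np.array(p,float)+t; return np.array([s["fx"]*q[0]/q[2]+s["cx"],s["fy"]*q[1]/q[2]+s["cy"]])
def tri(rays):
    A=np.zeros((3,3));b=np.zeros(3)
    for c,d in rays:
        P=np.eye(3)-np.outer(d,d);A+=P;b+=P@c
    x=np.linalg.solve(A,b); return x,[np.linalg.norm((np.eye(3)-np.outer(d,d))@(x-c)) for c,d in rays]
E
python3 - <<'E'
from h import *
a=snapshot("scene");b=snapshot("side")
c1=cv2.resize(a["pixels"][230:310,140:220],None,fx=5,fy=5,interpolation=cv2.INTER_CUBIC)
c2=cv2.resize(a["pixels"][230:320,250:370],None,fx=5,fy=5,interpolation=cv2.INTER_CUBIC)
c3=cv2.resize(b["pixels"][190:250,190:260],None,fx=5,fy=5,interpolation=cv2.INTER_CUBIC)
cv2.imwrite("pics/c1.png",c1);cv2.imwrite("pics/c2.png",c2);cv2.imwrite("pics/c3.png",c3)
print("handle mid",tri([ray(a,176,268),ray(b,222,216)]))
print("spindle top",tri([ray(a,322,246),ray(b,321,238)]), onz(a,322,246,67))
print("clip", onz(a,305,270,48),onz(b,292,245,48))
E
```

```text
handle mid (array([444.5231623 , 163.42099882,  44.27851486]), [np.float64(2.315837255531838), np.float64(2.315837255531886)])
spindle top (array([615.69871092, -33.50830899,  56.50661335]), [np.float64(2.8805627632858317), np.float64(2.880562763285636)]) [604.90405203 -39.58994506  67.        ]
clip [546.66458994 -39.77008695  48.        ] [550.74956864 -33.14933242  48.        ]
```

View pics/c1.png

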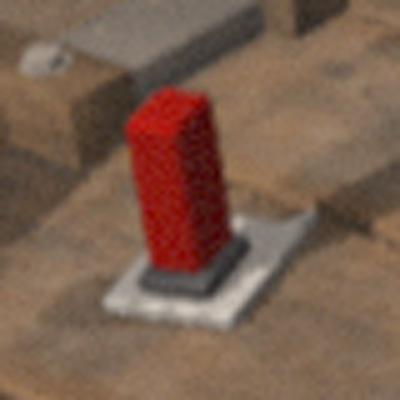

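View pics/c2.png

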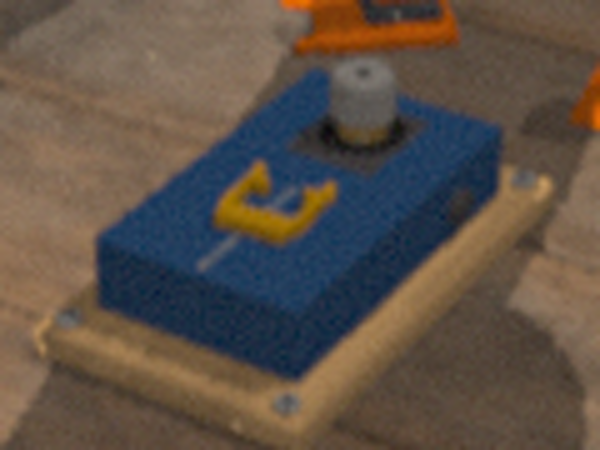

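The crop confirms the fork: red handle, dark foot, grey steel plate, with the prong tips toward the crop's upper right (313,208). Next I'll work out the wrist camera offset so I can go and look from above.

```bash
python3 - <<'E'
from h import *
w=snapshot("wrist");st=telemetry.get_state()
R,t,c=cam(w);E=st["eef_rot"]
print("cam in tool",E.T@(c-st["tcp_pos"]),"\n cam axes in tool\n",np.round(E.T@R.T,3))
a=snapshot("scene");print("scene cam",cam(a)[2]);print("side",cam(snapshot("side"))[2])
for u,v in [(20,250),(130,180),(95,90)]: print(onz(a,u,v,0),onz(a,u,v,200))
print(onz(a,140+143/5,230+317/5,6),onz(a,140+110/5,230+305/5,6),onz(a,140+232/5,230+325/5,6),onz(a,140+315/5,230+208/5,6))
E
```

```text
cam in tool [  69.19801578    1.47689699 -124.81474263] 
 cam axes in tool
 [[-0.    -0.961 -0.276]
 [ 1.    -0.    -0.   ]
 [ 0.    -0.276  0.961]]
scene cam [ -43.98206621 -417.23398957  501.58033049]
side [ 257.69001749 -929.25055047  534.49771956]
[376.18539602 535.73293908   0.        ] [208.64794023 155.7471738  200.        ]
[ 7.45371902e+02  6.44630619e+02 -5.68434189e-14] [430.62512234 221.22302346 200.        ]
[1415.42997829 1665.96298221    0.        ] [833.50442987 835.30960721 200.        ]
[415.78987857 159.62105284   6.        ] [415.07096721 174.89285803   6.        ] [428.1188062  129.63554582   6.        ] [498.78885792 156.24571834   6.        ]
```

```bash
python3 -m inch '{"delta_pos":[[-2.1,-4.3,0],[-2.1,-4.3,0],[-2.1,-4.3,0],[-2.1,-4.3,0],[-2.1,-4.3,0]],"delta_rot":[[0,0,0],[0,0,0],[0,0,0],[0,0,0],[0,0,0]]}' 0
python3 -m inch '{"delta_pos":[[-3.5,-3,0],[-3.5,-3,0],[-3.5,-3,0],[-3.5,-3,0],[-3.5,-3,0]],"delta_rot":[[0,0,0],[0,0,0],[0,0,0],[0,0,0],[0,0,0]]}'
```

```text
clock: 0.9
tcp_pos: [231.2, 350.1, 246.1]
eef_rot: [[-0.948, 0.32, -0.001], [0.32, 0.948, 0.001], [0.001, 0.001, -1.0]]
force: [1.9, 0.2, 0.3]
width: 85.4
clock: 1.4
tcp_pos: [350.3, 143.2, 247.1]
eef_rot: [[-0.949, 0.316, 0.001], [0.316, 0.949, 0.005], [0.0, 0.005, -1.0]]
force: [1.6, 1.5, 0.2]
width: 85.2
```

```bash
python3 -m inch '{"delta_pos":[[-2.2,-0.8,0],[-2.2,-0.8,0],[-2.2,-0.8,0],[-2.2,-0.8,0],[-2.2,-0.8,0]],"delta_rot":[[0,0,-8],[0,0,-8],[0,0,-8],[0,0,-8],[0,0,-8]]}'
python3 -m inch '{"delta_pos":[[0,0,0],[0,0,0]],"delta_rot":[[0,0,0],[0,0,0]]}'
python3 - <<'E'
from h import *
w=snapshot("wrist");cv2.imwrite("pics/w1.png",w["pixels"]); print(telemetry.get_state()["eef_rot"],telemetry.get_state()["tcp_pos"])
E
```

```text
clock: 1.9
tcp_pos: [460.6, 92.0, 248.5]
eef_rot: [[-0.924, -0.383, 0.004], [-0.382, 0.924, 0.006], [-0.006, 0.004, -1.0]]
force: [-0.2, 0.9, 0.7]
width: 85.8
clock: 2.1
tcp_pos: [462.6, 91.1, 248.2]
eef_rot: [[-0.923, -0.384, 0.004], [-0.384, 0.923, 0.005], [-0.006, 0.003, -1.0]]
force: [-0.2, 1.0, 0.1]
width: 85.6
[[-0.923041   -0.38467191  0.00477862]
 [-0.38464591  0.92304753  0.00554789]
 [-0.00654501  0.00328285 -0.99997319]] [462.59030753  91.25059648 248.30963602]
```

View pics/w1.png

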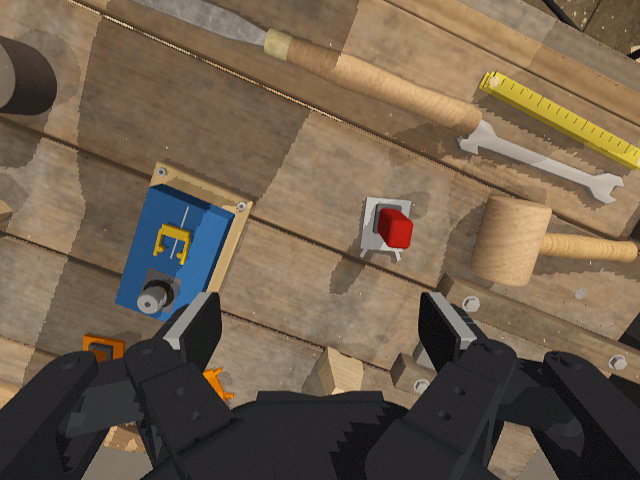

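The fork is at about (395,228), the fixture at (185,250), the clip at (172,243) and the spindle head at (153,297). Enlarging both for measurement.

```bash
python3 - <<'E'
from h import *
p=cv2.imread("pics/w1.png")
A=cv2.resize(p[185:275,345:425],None,fx=6,fy=6,interpolation=cv2.INTER_CUBIC)
B=cv2.resize(p[155:325,100:260],None,fx=3.5,fy=3.5,interpolation=cv2.INTER_CUBIC)
cv2.imwrite("pics/w1a.png",A);cv2.imwrite("pics/w1b.png",B)
E
```

```text
(no output)
```

View pics/w1a.png

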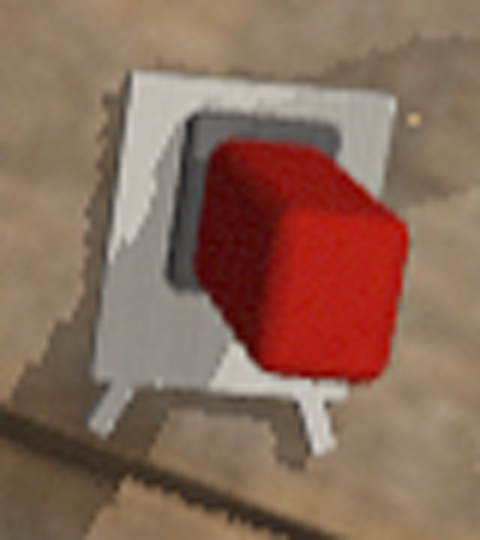

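View pics/w1b.png

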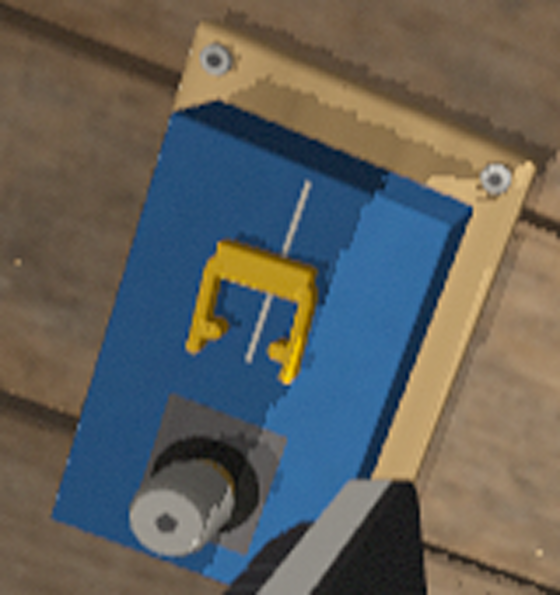

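```bash
cat > m1.py <<'E'
from h import *
import sys
w=snapshot("wrist")
P=lambda q,z: onz(w,345+q[0]/6,185+q[1]/6,z)[:2]
a,b,c,d=[P(q,6) for q in [(131,71),(397,95),(93,380),(350,397)]]
print("plate w",np.linalg.norm(b-a),"len",np.linalg.norm(c-a),np.linalg.norm(d-b))
yaw=lambda v:np.degrees(np.arctan2(v[1],v[0]))
print("yaw",yaw(c-a),yaw(d-b),yaw(b-a)-90,yaw(b-a)+90)
print("centre",(a+b+c+d)/4)
print("handle top",P((336,294),68), "w",np.linalg.norm(P((290,207),68)-P((405,225),68)))
f=P((190,118),14);g=P((338,128),14);h=P((170,285),14);print("foot c?",(g+h)/2,np.linalg.norm(g-f),np.linalg.norm(h-f))
Q=lambda q,z: onz(w,100+q[0]/3.5,155+q[1]/3.5,z)[:2]
l1=Q((308,182),42);l2=Q((248,362),42);print("line",l1,l2,yaw(l2-l1))
e=Q((177,113),42);f=Q((472,210),42);g=Q((52,518),42);print("deck",e,f,g,"w",np.linalg.norm(e-f),"len",np.linalg.norm(g-e),yaw(g-e),yaw(f-e)-90, yaw(f-e)+90,"ctr",(f+g)/2)
s1=Q((213,58),12);s2=Q((495,180),12);print("screws",s1,s2,(s1+s2)/2,yaw(s2-s1)+90)
print("spindle top",Q((167,523),67))
cb=[Q(q,48) for q in [(220,243),(316,268)]];print("clip back edge",cb,"mid",(cb[0]+cb[1])/2,"w",np.linalg.norm(cb[1]-cb[0]),yaw(cb[1]-cb[0])+90)
print("nose tips",Q((192,350),48),Q((290,380),48))
E
python3 m1.py
```

```text
plate w 49.64558618671646 len 60.136256880213296 59.12158316170401
yaw 17.9102427899853 18.222588201755265 17.42568659159147 197.42568659159147
centre [454.62836774 170.40087729]
handle top [447.53715764 170.15005892] w 18.446342707025394
foot c? [447.22981746 167.26999313] 27.09088781415856 31.535084419969174
line [508.66332949 -31.31605402] [568.53631363 -32.46126506] -1.0957823464762266
deck [503.76470815 -70.99141934] [498.40284545  14.74620627] [642.27490277 -75.05579509] w 85.90512217697123 len 138.56981331885402 -1.6807771777323988 3.5785051819499074 183.5785051819499 ctr [570.33887411 -30.15479441]
screws [492.80156339 -77.45696179] [495.5692638   13.77953485] [494.18541359 -31.83871347] 178.26243945681128
spindle top [612.70961032 -33.42647364]
clip back edge [array([533.42547051, -47.79423232]), array([530.04855345, -20.35622112])] mid [531.73701198 -34.07522672] w 27.645036224405306 187.01635993834248
nose tips [568.1224605  -46.87834491] [566.18395274 -17.69826238]
```

```bash
cat >> h.py <<'E'
from scipy.spatial.transform import Rotation as Rn
def togo(x,y,z,yaw):
    """tool delta (cm, deg) to reach pos, tool pointing down, tool x at fork yaw+180"""
    st=telemetry.get_state();E=st["eef_rot"];a=np.radians(yaw+180)
    T=np.array([[np.cos(a),np.sin(a),0],[np.sin(a),-np.cos(a),0],[0,0,-1.]])
    dp=E.T@(np.array([x,y,z])-st["tcp_pos"])/10; dr=Rn.from_matrix(E.T@T).as_rotvec(degrees=True)
    ty=np.degrees(np.arctan2(E[1,0],E[0,0]))-180
    print("clock %.2f"%st["clock"],"tcp",st["tcp_pos"].round(1),"yaw",round((ty+180)%360-180,2),"F",st["force"].round(1),"w",round(st["width"],1))
    print("delta cm",dp.round(2),"rot",dr.round(2))
E
python3 -c "
from h import *
togo(447,167.7,110,17.9)"
```

```text
clock 2.20 tcp [462.3  91.5 248.4] yaw 22.64 F [-0.1 -0.4 -0.4] w 85.4
delta cm [-1.43  7.58 13.87] rot [0.21 0.37 4.74]
```

```bash
python3 -m inch '{"delta_pos":[[-0.7,3.8,0],[-0.7,3.8,0],[0,0,4],[0,0,4],[0,0,4]],"delta_rot":[[0.1,0.2,2.4],[0.1,0.2,2.4],[0,0,0],[0,0,0],[0,0,0]]}'
python3 -m inch '{"delta_pos":[[0,0,0],[0,0,0]],"delta_rot":[[0,0,0],[0,0,0]]}'
python3 - <<'E'
from h import *
togo(447,167.7,46,17.9)
w=snapshot("wrist");cv2.imwrite("pics/w2.png",w["pixels"])
E
```

```text
clock: 2.7
tcp_pos: [447.2, 173.4, 131.2]
eef_rot: [[-0.955, -0.298, 0.01], [-0.298, 0.955, 0.006], [-0.011, 0.003, -1.0]]
force: [0.9, 1.2, 0.0]
width: 85.5
clock: 2.9
tcp_pos: [444.3, 173.0, 128.8]
eef_rot: [[-0.955, -0.297, 0.004], [-0.297, 0.955, 0.003], [-0.004, 0.002, -1.0]]
force: [0.3, 0.4, 0.2]
width: 85.5
clock 2.90 tcp [444.3 173.  128.8] yaw 17.28 F [0.3 0.4 0.2] w 85.5
delta cm [-0.06 -0.61  8.28] rot [ 0.1   0.25 -0.62]
```

View pics/w2.png

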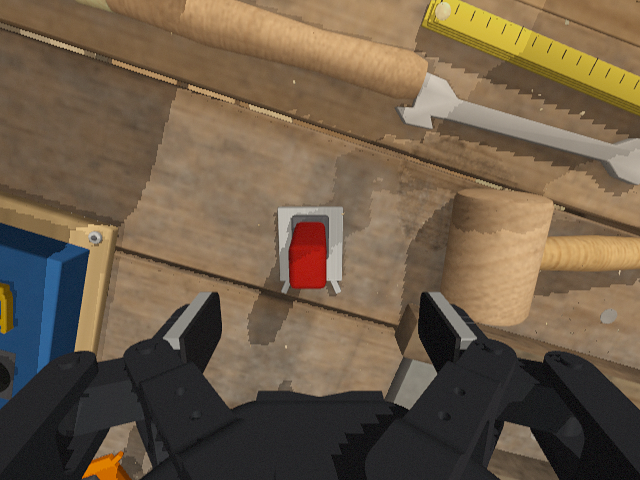

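The fork is at (309,255), aligned with the image vertical. The plate's rear corners are near (278,207) and (343,207), and the handle top is near (307,268). Re-measuring from here.

```bash
python3 - <<'E'
from h import *
w=snapshot("wrist");st=telemetry.get_state();E=st["eef_rot"];T=st["tcp_pos"]
im=w["pixels"]
hsv=cv2.cvtColor(im,cv2.COLOR_BGR2HSV)
m=((hsv[...,0]<8)|(hsv[...,0]>172))&(hsv[...,1]>180)&(hsv[...,2]>140)
m=m.astype(np.uint8);m[:200]=0;m[300:]=0
x,y,ww,hh=cv2.boundingRect(m);print("top bbox",x,y,ww,hh)
a=onz(w,278,207,6);b=onz(w,343,207,6);print(np.linalg.norm(a-b), "rear mid->origin",(a+b)[:2]/2+22*np.array([np.cos(np.radians(17.9)),np.sin(np.radians(17.9))]), "yaw",np.degrees(np.arctan2(*(b-a)[1::-1]))-90)
cv2.imwrite("pics/w2a.png",cv2.resize(im[195:305,265:355],None,fx=5,fy=5,interpolation=cv2.INTER_CUBIC))
E
```

```text
top bbox 292 244 33 43
48.93931714269466 rear mid->origin [446.8040041  168.07526981] yaw 17.263376646672896
```

View pics/w2a.png

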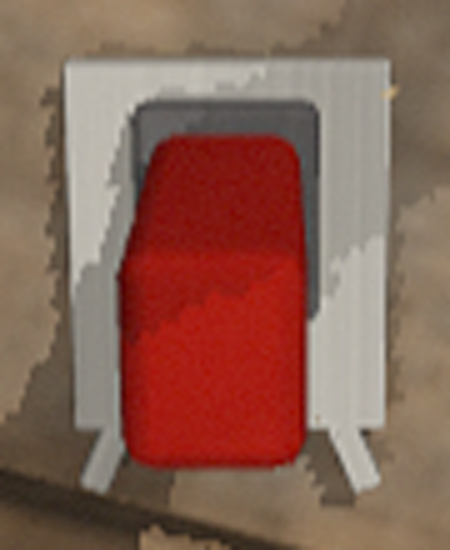

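```bash
python3 -m inch '{"delta_pos":[[-0.05,-0.55,0],[0,0,3],[0,0,3],[0,0,2.2],[0,0,0]],"delta_rot":[[0.1,0.2,0],[0,0,0],[0,0,0],[0,0,0],[0,0,0]]}'
python3 -c "
from h import *
togo(446.9,168,46,17.5)"
```

```text
clock: 3.5
tcp_pos: [453.1, 168.8, 53.3]
eef_rot: [[-0.955, -0.295, 0.015], [-0.295, 0.955, 0.007], [-0.016, 0.002, -1.0]]
force: [0.2, -0.0, 0.6]
width: 85.5
clock 3.50 tcp [453.1 168.8  53.3] yaw 17.16 F [ 0.2 -0.   0.6] w 85.5
delta cm [0.63 0.11 0.72] rot [ 0.14  0.94 -0.33]
```

```bash
python3 -m inch '{"delta_pos":[[0.6,0.1,0.35],[0,0,0.3],[0,0,0]],"delta_rot":[[0.1,0.9,-0.3],[0,0,0],[0,0,0]]}'
python3 -c "
from h import *
togo(446.9,168,46,17.5)"
```

```text
clock: 3.8
tcp_pos: [448.5, 168.0, 49.9]
eef_rot: [[-0.954, -0.3, 0.003], [-0.3, 0.954, 0.002], [-0.003, 0.001, -1.0]]
force: [-0.4, -0.1, -0.0]
width: 85.2
clock 3.80 tcp [448.5 168.   49.9] yaw 17.43 F [-0.4 -0.1 -0. ] w 85.2
delta cm [0.16 0.05 0.39] rot [ 0.06  0.19 -0.07]
```

```bash
python3 -m inch '{"delta_pos":[[0.16,0.05,0.45],[0,0,0]],"delta_rot":[[0,0.2,0],[0,0,0]]}'
python3 -m inch '{"delta_pos":[[0,0,0],[0,0,0],[0,0,0],[0,0,0],[0,0,0]],"delta_rot":[[0,0,0],[0,0,0],[0,0,0],[0,0,0],[0,0,0]]}' 1
python3 -m inch '{"delta_pos":[[0,0,0],[0,0,0]],"delta_rot":[[0,0,0],[0,0,0]]}'
python3 -c "
from h import *
togo(446.9,168,46,17.5)
cv2.imwrite('pics/s3.png',snapshot('scene')['pixels'][150:350,80:400]);cv2.imwrite('pics/w3.png',snapshot('wrist')['pixels'])"
```

```text
clock: 4.0
tcp_pos: [447.4, 168.4, 46.4]
eef_rot: [[-0.954, -0.3, 0.001], [-0.3, 0.954, 0.002], [-0.002, 0.001, -1.0]]
force: [0.4, 0.3, -0.1]
width: 85.4
clock: 4.5
tcp_pos: [447.7, 168.5, 47.0]
eef_rot: [[-0.954, -0.3, 0.002], [-0.3, 0.954, 0.002], [-0.002, 0.001, -1.0]]
force: [0.1, 0.2, 2.0]
width: 21.5
clock: 4.7
tcp_pos: [447.6, 168.5, 47.0]
eef_rot: [[-0.954, -0.3, 0.002], [-0.3, 0.954, 0.002], [-0.002, 0.001, -1.0]]
force: [-0.1, -0.5, 0.8]
width: 21.0
clock 4.70 tcp [447.6 168.5  47. ] yaw 17.44 F [-0.1 -0.5  0.8] w 21.0
delta cm [ 0.08 -0.02  0.1 ] rot [ 0.08  0.13 -0.06]
```

View pics/w3.png

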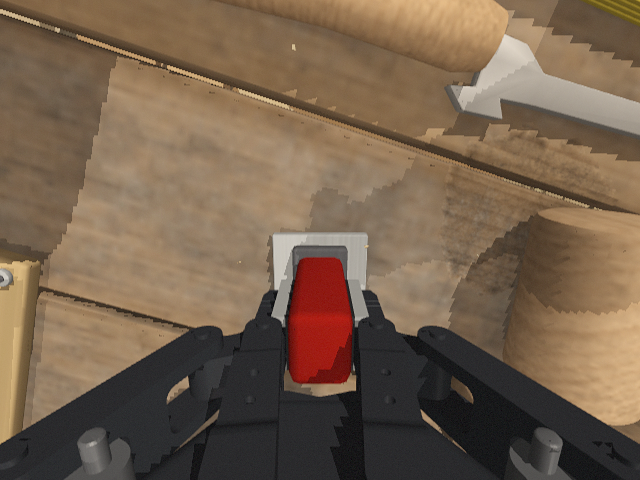

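Gripped: the handle sits between the jaws at (320,320), width 21.0 mm. The plate's rear edge, (274,234) to (367,234), is visible, so I can measure the fork's offset in the tool frame.

```bash
cat > off.py <<'E'
from h import *
def off(row,z,l=274,r=367):
    w=snapshot("wrist");st=telemetry.get_state();E=st["eef_rot"];T=st["tcp_pos"]
    a=E.T@(onz(w,l,row,z)-T);b=E.T@(onz(w,r,row,z)-T)
    print("tool frame rear corners",a.round(1),b.round(1),"w",np.linalg.norm(a-b).round(1), "origin in tool x",((a+b)/2)[0]-22)
E
python3 -c "
from off import *
off(234,6);p=cv2.imread('pics/w3.png');cv2.imwrite('pics/w3a.png',cv2.resize(p[220:400,250:390],None,fx=3,fy=3))"
```

```text
tool frame rear corners [ 23.1 -22.6  40.9] [23.  25.3 41. ] w 47.9 origin in tool x 1.0516693400590853
```

View pics/w3a.png

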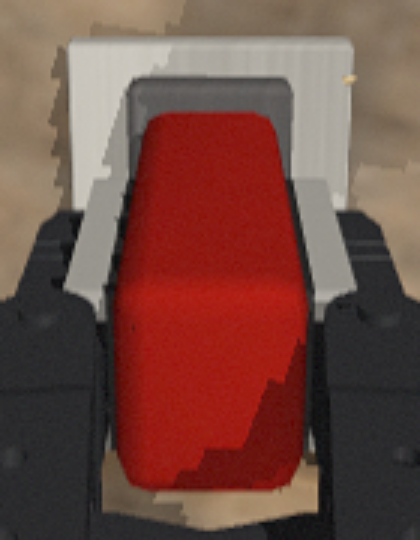

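```bash
python3 -m inch '{"delta_pos":[[0,0,-1],[0,0,-2],[0,0,-2],[0,0,-2],[0,0,0]],"delta_rot":[[0,0,0],[0,0,0],[0,0,0],[0,0,0],[0,0,0]]}'
python3 -c "
from h import *
togo(468,-37,125,3)"
```

```text
clock: 5.35
tcp_pos: [446.8, 167.8, 121.0]
eef_rot: [[-0.954, -0.299, -0.0], [-0.299, 0.954, 0.001], [-0.0, 0.001, -1.0]]
force: [0.5, -0.6, -3.1]
width: 21.1
clock 5.35 tcp [446.8 167.8 121. ] yaw 17.42 F [ 0.5 -0.6 -3.1] w 21.1
delta cm [  4.11 -20.17  -0.42] rot [7.000e-02 1.000e-02 1.442e+01]
```

```bash
python3 -m inch '{"delta_pos":[[0.15,-2,0],[0.15,-2,0],[0.15,-2,0],[0.15,-2,0],[0.15,-2,0]],"delta_rot":[[0,0,1.4],[0,0,1.4],[0,0,1.4],[0,0,1.4],[0,0,1.4]]}'
python3 -m inch '{"delta_pos":[[0.15,-2,0],[0.15,-2,0],[0.15,-2,0],[0.15,-2,0],[0,0,0]],"delta_rot":[[0,0,1.4],[0,0,1.4],[0,0,1.4],[0,0,1.4],[0,0,0]]}'
python3 - <<'E'
from h import *
togo(468,-37,125,3)
for n in ("scene","side"):
    s=snapshot(n);cv2.imwrite(f"pics/{n}4.png",s["pixels"])
p=cv2.imread("pics/scene4.png");cv2.imwrite("pics/scene4c.png",cv2.resize(p[180:330,220:420],None,fx=4,fy=4,interpolation=cv2.INTER_CUBIC))
p=cv2.imread("pics/side4.png");cv2.imwrite("pics/side4c.png",cv2.resize(p[170:290,230:390],None,fx=5,fy=5,interpolation=cv2.INTER_CUBIC))
E
```

```text
clock: 5.85
tcp_pos: [464.4, 68.9, 120.9]
eef_rot: [[-0.983, -0.182, 0.0], [-0.182, 0.983, 0.003], [-0.001, 0.003, -1.0]]
force: [0.1, 0.0, -2.4]
width: 21.7
clock: 6.35
tcp_pos: [468.8, -17.1, 119.4]
eef_rot: [[-0.997, -0.078, -0.002], [-0.078, 0.997, 0.002], [0.002, 0.002, -1.0]]
force: [0.1, 0.4, -2.1]
width: 21.3
clock 6.35 tcp [468.8 -17.1 119.4] yaw 4.45 F [ 0.1  0.4 -2.1] w 21.3
delta cm [ 0.23 -1.98 -0.56] rot [ 0.1  -0.11  1.45]
```

View pics/scene4c.png

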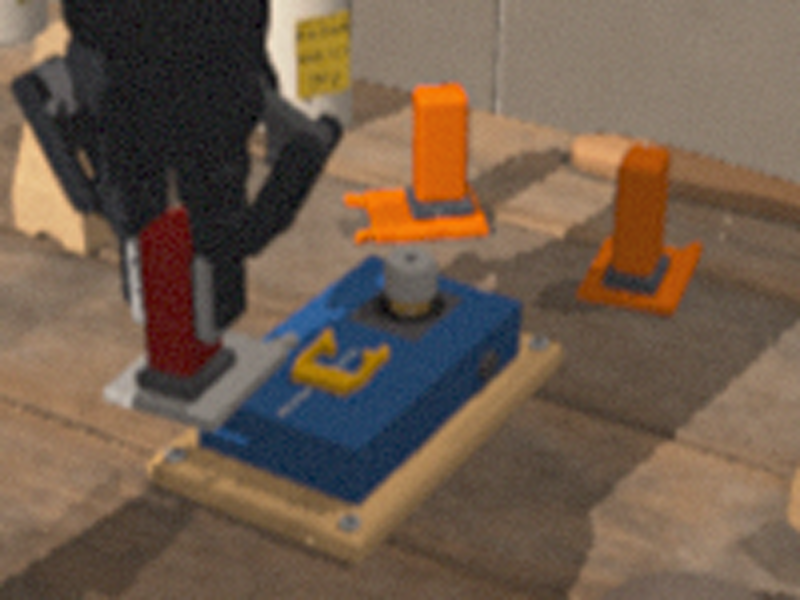

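View pics/side4c.png

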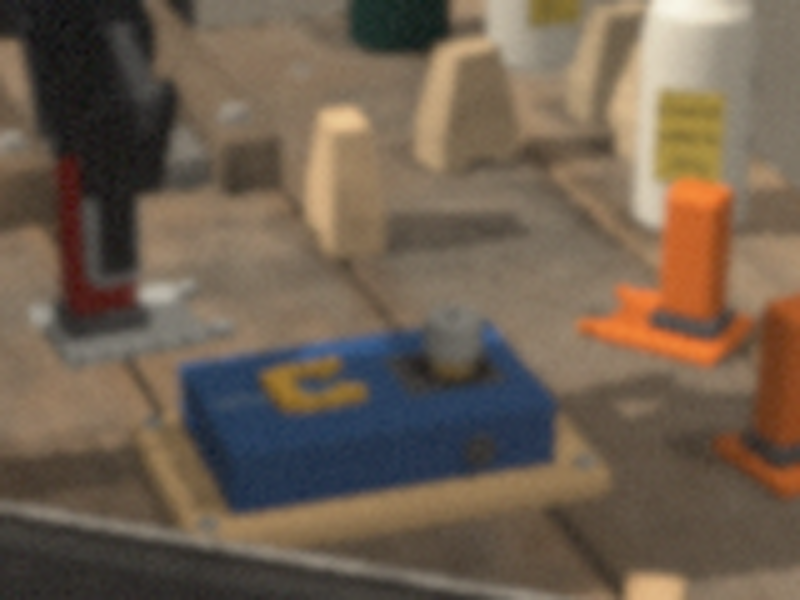

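The fork hangs upright, prongs pointing at the clip, and the clip is undisturbed. Shifting sideways and lowering.

```bash
python3 -m inch '{"delta_pos":[[0.1,-1.0,0],[0.1,-1.0,0.5],[0,0,1],[0,0,1],[0,0,0]],"delta_rot":[[0,0,0.7],[0,-0.1,0.7],[0,0,0],[0,0,0],[0,0,0]]}'
python3 -c "
from h import *
togo(468,-37,90.5,3)"
```

```text
clock: 6.95
tcp_pos: [468.1, -34.5, 91.6]
eef_rot: [[-0.998, -0.058, -0.001], [-0.058, 0.998, 0.003], [0.001, 0.003, -1.0]]
force: [-0.2, 0.3, -1.7]
width: 21.4
clock 6.95 tcp [468.1 -34.5  91.6] yaw 3.32 F [-0.2  0.3 -1.7] w 21.4
delta cm [ 0.02 -0.25  0.11] rot [ 0.19 -0.03  0.32]
```

```bash
python3 -m inch '{"delta_pos":[[0,-0.25,0.1],[-0.5,0,0],[-0.5,0,0],[0,0,0]],"delta_rot":[[0.1,0,0.3],[0,0,0],[0,0,0],[0,0,0]]}'
python3 - <<'E'
from h import *
togo(475,-36.6,90.5,3)
p=snapshot("scene")["pixels"];cv2.imwrite("pics/scene5c.png",cv2.resize(p[210:310,240:370],None,fx=6,fy=6,interpolation=cv2.INTER_CUBIC))
p=snapshot("side")["pixels"];cv2.imwrite("pics/side5c.png",cv2.resize(p[200:290,250:370],None,fx=6,fy=6,interpolation=cv2.INTER_CUBIC))
E
```

```text
clock: 7.35
tcp_pos: [479.3, -36.0, 90.2]
eef_rot: [[-0.999, -0.053, -0.001], [-0.053, 0.999, 0.001], [0.001, 0.002, -1.0]]
force: [0.4, 0.0, -2.1]
width: 21.4
clock 7.35 tcp [479.3 -36.   90.2] yaw 3.06 F [ 0.4  0.  -2.1] w 21.4
delta cm [ 0.43 -0.04 -0.03] rot [ 0.09 -0.06  0.06]
```

View pics/scene5c.png

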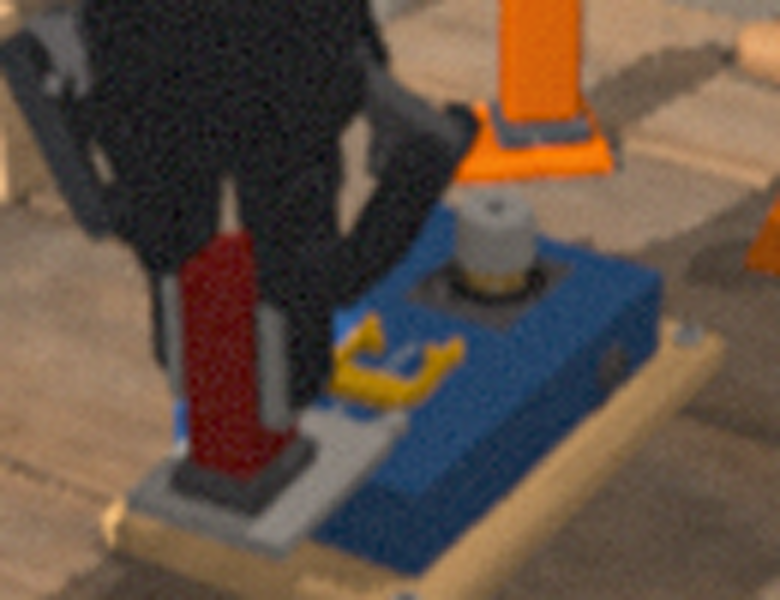

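View pics/side5c.png

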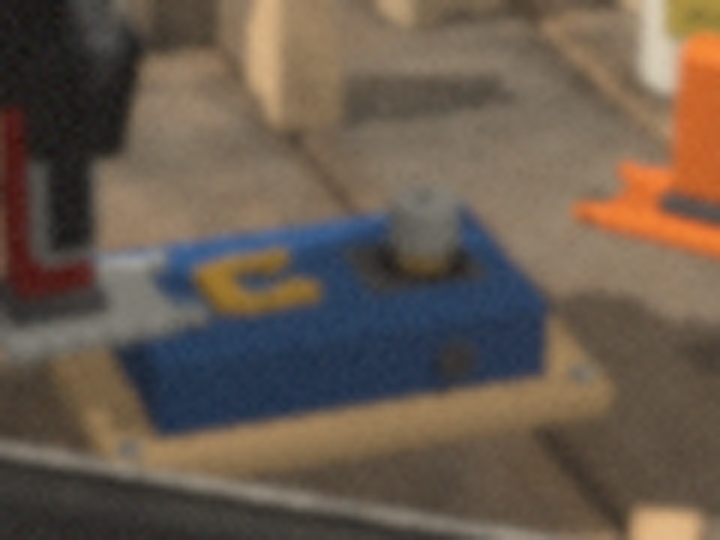

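```bash
python3 - <<'E'
from h import *
a=snapshot("scene");b=snapshot("side")
S=lambda u,v,z:onz(a,240+u/6,210+v/6,z).round(1)
D=lambda u,v,z:onz(b,250+u/6,200+v/6,z).round(1)
print("scene: prongR tip",S(406,418,49)," clip R back",S(400,392,48),"clip R nose",S(465,345,48),"L nose",S(375,320,48))
print("side: prongR tip",D(212,315,49),"clip R back",D(218,298,48),"L back",D(195,270,48))
print("spindle top s",S(493,207,67),"d",D(425,195,67))
o=np.array([478.3,-36]);f=np.array([np.cos(.052),np.sin(.052)]);n=np.array([-f[1],f[0]])
print("pred prong R tip inner",o+48*f-19.5*n,"L",o+48*f+19.5*n)
E
```

```text
scene: prongR tip [522.5 -60.2  49. ]  clip R back [534.  -51.1  48. ] clip R nose [564.6 -54.2  48. ] L nose [562.7 -24.4  48. ]
side: prongR tip [527.2 -61.6  49. ] clip R back [533.4 -48.9  48. ] L back [532.3 -26.5  48. ]
spindle top s [609.7 -37.1  67. ] d [613.9 -34.5  67. ]
pred prong R tip inner [527.24866171 -52.97876665] L [525.22157554 -14.03148277]
```

```bash
python3 -m inch '{"delta_pos":[[-0.4,0,0],[-0.4,0,0],[-0.3,0,0],[-0.3,0,0],[0,0,0]],"delta_rot":[[0,0,0],[0,0,0],[0,0,0],[0,0,0],[0,0,0]]}'
python3 - <<'E'
from h import *
togo(500,-35.4,90.3,3)
p=snapshot("scene")["pixels"];cv2.imwrite("pics/scene6c.png",cv2.resize(p[210:310,240:370],None,fx=6,fy=6,interpolation=cv2.INTER_CUBIC))
p=snapshot("side")["pixels"];cv2.imwrite("pics/side6c.png",cv2.resize(p[200:290,250:370],None,fx=6,fy=6,interpolation=cv2.INTER_CUBIC))
E
```

```text
clock: 8.05
tcp_pos: [493.6, -35.3, 90.3]
eef_rot: [[-0.999, -0.053, -0.002], [-0.053, 0.999, 0.001], [0.002, 0.002, -1.0]]
force: [1.2, -0.7, -2.0]
width: 21.2
clock 8.05 tcp [493.6 -35.3  90.3] yaw 3.05 F [ 1.2 -0.7 -2. ] w 21.2
delta cm [-0.64 -0.04  0.  ] rot [ 0.09 -0.09  0.05]
```

View pics/scene6c.png

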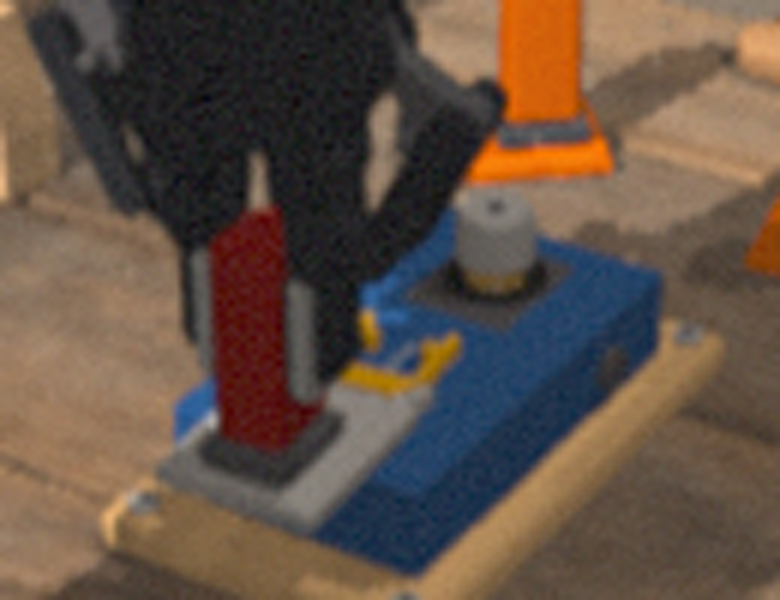

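View pics/side6c.png

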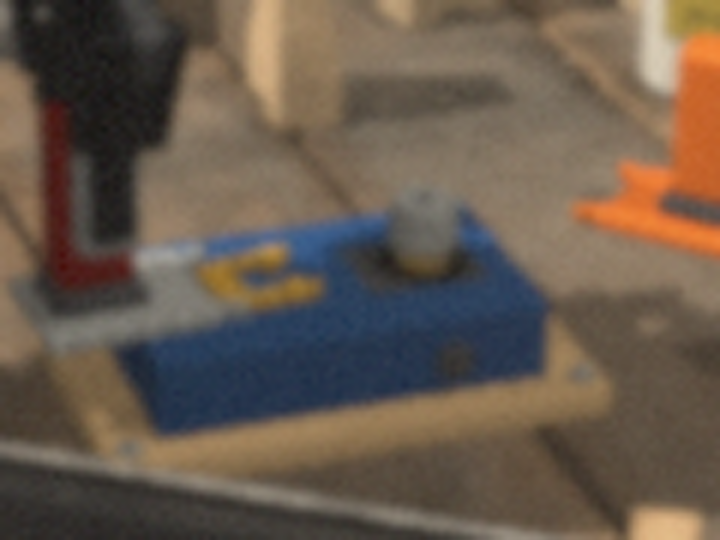

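The clip's back is now between the prongs and still at rest. I'll push on, turning gradually onto the fixture line.

```bash
python3 -m inch '{"delta_pos":[[-0.3,0.06,0],[-0.3,0.06,0],[-0.3,0.06,0],[0,0,0]],"delta_rot":[[0,0,0.7],[0,0,0.7],[0,0,0.7],[0,0,0]]}'
python3 -m inch '{"delta_pos":[[-0.3,0.06,0],[-0.3,0.06,0],[-0.3,0.06,0],[0,0,0]],"delta_rot":[[0,0,0.8],[0,0,0.8],[0,0,0.8],[0,0,0]]}'
python3 - <<'E'
from h import *
togo(520,-31.7,90.3,-1.5)
p=snapshot("scene")["pixels"];cv2.imwrite("pics/scene7c.png",cv2.resize(p[210:310,240:370],None,fx=6,fy=6,interpolation=cv2.INTER_CUBIC))
p=snapshot("side")["pixels"];cv2.imwrite("pics/side7c.png",cv2.resize(p[200:290,250:370],None,fx=6,fy=6,interpolation=cv2.INTER_CUBIC))
E
```

```text
clock: 8.55
tcp_pos: [502.5, -33.0, 90.3]
eef_rot: [[-1.0, -0.013, -0.002], [-0.013, 1.0, 0.002], [0.002, 0.002, -1.0]]
force: [-0.1, 0.1, -0.5]
width: 21.0
clock: 8.95
tcp_pos: [512.3, -30.9, 90.2]
eef_rot: [[-0.999, 0.033, -0.003], [0.033, 0.999, 0.002], [0.003, 0.001, -1.0]]
force: [-0.7, -0.4, -2.1]
width: 21.0
clock 8.95 tcp [512.3 -30.9  90.2] yaw -1.88 F [-0.7 -0.4 -2.1] w 21.0
delta cm [-0.77 -0.05 -0.01] rot [ 0.09 -0.15 -0.38]
```

View pics/scene7c.png

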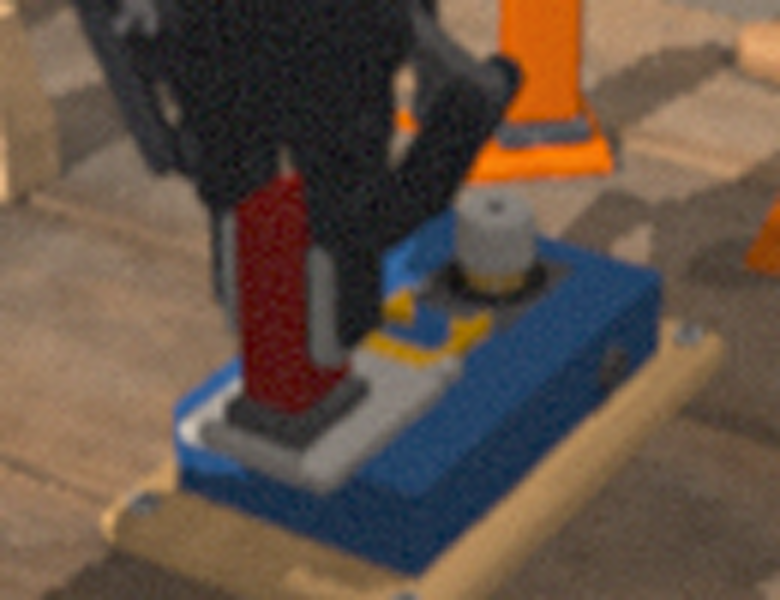

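View pics/side7c.png

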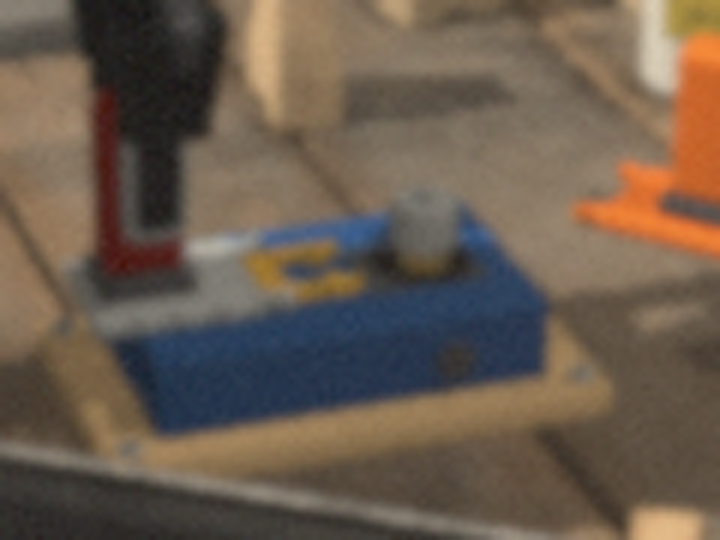

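```bash
python3 -m inch '{"delta_pos":[[-0.3,-0.02,0],[-0.3,-0.02,0],[-0.3,0,0],[-0.3,0,0],[0,0,0]],"delta_rot":[[0,-0.1,-0.2],[0,0,-0.1],[0,0,0],[0,0,0],[0,0,0]]}'
python3 - <<'E'
from h import *
togo(535,-32.0,90.3,-1.5)
p=snapshot("scene")["pixels"];cv2.imwrite("pics/scene8c.png",cv2.resize(p[210:310,240:370],None,fx=6,fy=6,interpolation=cv2.INTER_CUBIC))
E
```

```text
clock: 9.55
tcp_pos: [524.9, -32.0, 90.2]
eef_rot: [[-1.0, 0.026, -0.001], [0.026, 1.0, 0.002], [0.001, 0.001, -1.0]]
force: [0.2, 0.2, -1.8]
width: 21.2
clock 9.55 tcp [524.9 -32.   90.2] yaw -1.49 F [ 0.2  0.2 -1.8] w 21.2
delta cm [-1.01  0.02 -0.01] rot [ 0.09 -0.06  0.01]
```

View pics/scene8c.png

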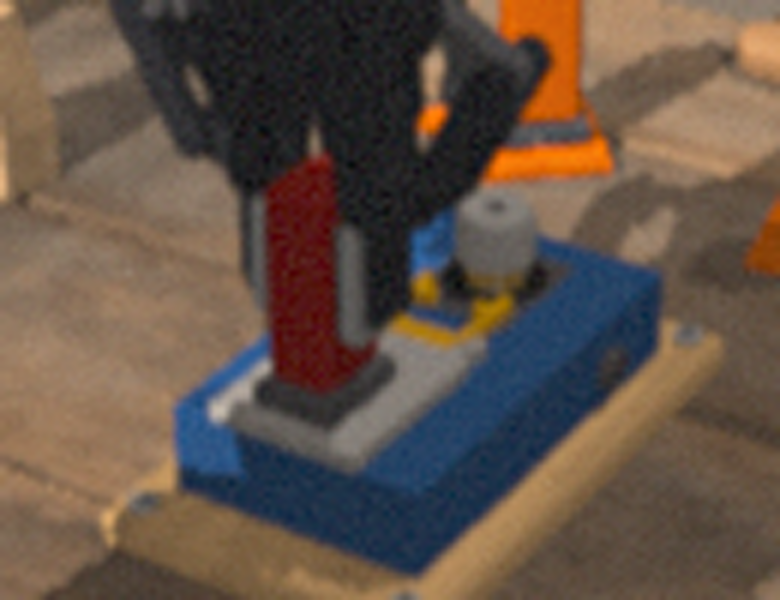

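```bash
python3 -m inch '{"delta_pos":[[-0.2,0,0],[-0.2,0,0],[-0.2,0,0]],"delta_rot":[[0,0,0],[0,0,0],[0,0,0]]}'
python3 -m inch '{"delta_pos":[[-0.1,0,0],[-0.1,0,0]],"delta_rot":[[0,0,0],[0,0,0]]}'
python3 -m inch '{"delta_pos":[[-0.1,0,0]],"delta_rot":[[0,0,0]]}'
python3 -m inch '{"delta_pos":[[-0.1,0,0]],"delta_rot":[[0,0,0]]}'
```

```text
clock: 9.9
tcp_pos: [530.6, -32.1, 90.1]
eef_rot: [[-1.0, 0.026, -0.002], [0.026, 1.0, 0.002], [0.002, 0.001, -1.0]]
force: [0.1, -0.2, -1.9]
width: 21.7
clock: 10.1
tcp_pos: [532.9, -32.2, 90.1]
eef_rot: [[-1.0, 0.026, -0.002], [0.026, 1.0, 0.002], [0.002, 0.001, -1.0]]
force: [-0.6, 0.8, -1.7]
width: 21.0
clock: 10.2
tcp_pos: [534.0, -32.2, 90.1]
eef_rot: [[-1.0, 0.026, -0.002], [0.026, 1.0, 0.002], [0.002, 0.001, -1.0]]
force: [-0.5, 0.3, -0.7]
width: 21.6
clock: 10.3
tcp_pos: [535.0, -32.2, 90.1]
eef_rot: [[-1.0, 0.026, -0.002], [0.026, 1.0, 0.002], [0.002, 0.001, -1.0]]
force: [-0.0, 0.3, -1.9]
width: 21.3
```

```bash
for i in 1; do :; done
python3 -m inch '{"delta_pos":[[-0.1,0,0]],"delta_rot":[[0,0,0]]}'|grep -v eef
python3 -m inch '{"delta_pos":[[-0.1,0,0]],"delta_rot":[[0,0,0]]}'|grep -v eef
python3 -m inch '{"delta_pos":[[-0.1,0,0]],"delta_rot":[[0,0,0]]}'|grep -v eef
python3 -c "
from h import *
togo(540,-32.2,90.2,-1.5)"
```

```text
clock: 10.4
tcp_pos: [536.1, -32.3, 90.1]
force: [0.0, -0.1, -1.3]
width: 21.2
clock: 10.5
tcp_pos: [537.2, -32.3, 90.1]
force: [-0.9, -0.3, -1.7]
width: 21.1
clock: 10.6
tcp_pos: [538.2, -32.3, 90.1]
force: [-1.1, -0.1, -1.5]
width: 21.6
clock 10.60 tcp [538.2 -32.3  90.1] yaw -1.49 F [-1.1 -0.1 -1.5] w 21.6
delta cm [-0.18  0.02 -0.01] rot [ 0.08 -0.11  0.01]
```

Contact is starting to show: Fx is −1 N. I'll go in 1 mm single rows and read the force each time.

```bash
python3 -m inch '{"delta_pos":[[-0.08,0,0]],"delta_rot":[[0,0,0]]}'|grep -v eef
python3 -m inch '{"delta_pos":[[-0.08,0,0]],"delta_rot":[[0,0,0]]}'|grep -v eef
python3 -m inch '{"delta_pos":[[-0.08,0,0]],"delta_rot":[[0,0,0]]}'|grep -v eef
```

```text
clock: 10.7
tcp_pos: [539.1, -32.3, 90.0]
force: [-0.5, 0.2, -1.8]
width: 21.3
clock: 10.8
tcp_pos: [540.0, -32.4, 90.1]
force: [-0.2, 0.6, -1.7]
width: 21.3
clock: 10.9
tcp_pos: [540.9, -32.4, 90.1]
force: [-0.1, 0.9, -1.6]
width: 21.1
```

```bash
python3 -m inch '{"delta_pos":[[-0.08,0,0]],"delta_rot":[[0,0,0]]}'|grep -v eef
python3 -m inch '{"delta_pos":[[-0.08,0,0]],"delta_rot":[[0,0,0]]}'|grep -v eef
python3 -c "
from h import *
togo(540,-32.2,90.2,-1.5)
p=snapshot('scene')['pixels'];cv2.imwrite('pics/scene9c.png',cv2.resize(p[210:310,240:370],None,fx=6,fy=6,interpolation=cv2.INTER_CUBIC))
p=snapshot('side')['pixels'];cv2.imwrite('pics/side9c.png',cv2.resize(p[200:290,250:370],None,fx=6,fy=6,interpolation=cv2.INTER_CUBIC))"
```

```text
clock: 11.0
tcp_pos: [541.7, -32.4, 90.1]
force: [0.0, -0.1, -1.4]
width: 21.2
clock: 11.1
tcp_pos: [542.4, -32.5, 90.0]
force: [-3.0, 0.5, -1.0]
width: 20.9
clock 11.10 tcp [542.4 -32.5  90. ] yaw -1.5 F [-3.   0.5 -1. ] w 20.9
delta cm [ 0.24  0.02 -0.02] rot [ 0.09 -0.14  0.  ]
```

View pics/scene9c.png

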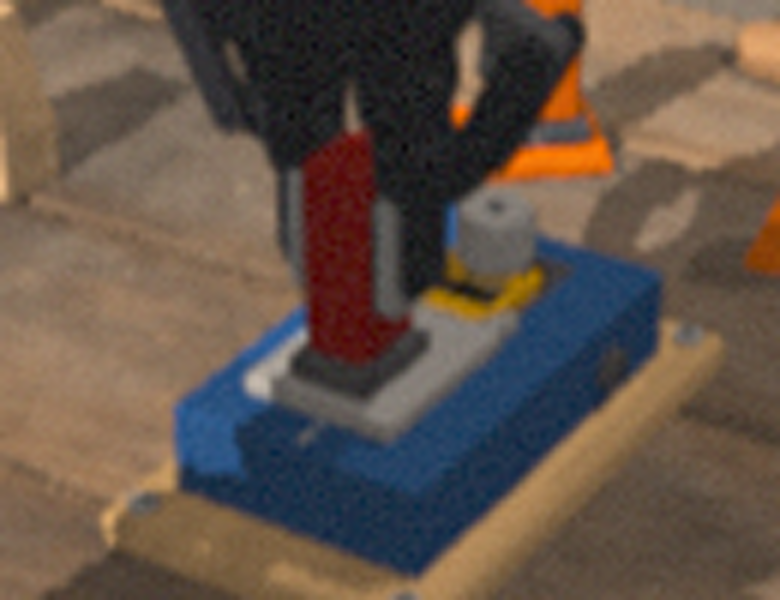

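View pics/side9c.png

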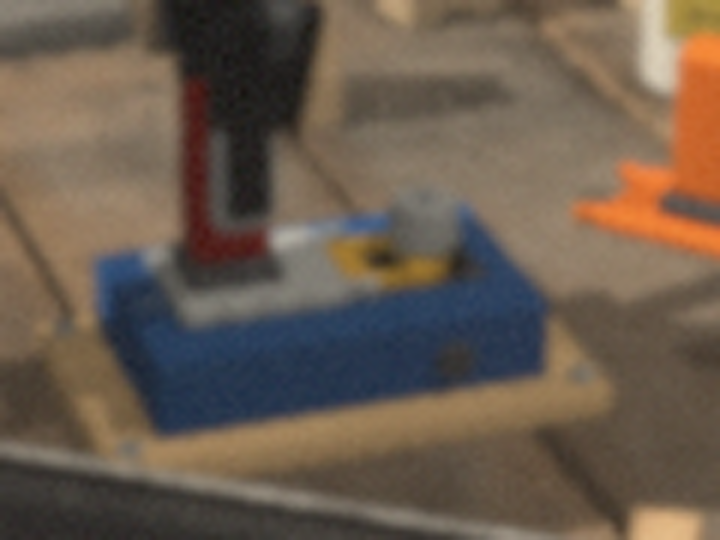

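Noses are riding onto the neck (Fx −3 N). Continuing.

```bash
python3 -m inch '{"delta_pos":[[-0.08,0,0]],"delta_rot":[[0,0,0]]}'|grep -v eef
python3 -m inch '{"delta_pos":[[-0.08,0,0]],"delta_rot":[[0,0,0]]}'|grep -v eef
python3 -m inch '{"delta_pos":[[-0.08,0,0]],"delta_rot":[[0,0,0]]}'|grep -v eef
```

```text
clock: 11.3
tcp_pos: [542.9, -32.4, 89.9]
force: [-3.8, 0.1, 0.0]
width: 21.6
clock: 11.4
tcp_pos: [543.2, -32.5, 89.8]
force: [-5.0, 0.2, 0.6]
width: 21.4
clock: 11.5
tcp_pos: [543.6, -32.5, 89.7]
force: [-5.2, 0.3, 0.3]
width: 21.3
```

```bash
python3 -m inch '{"delta_pos":[[-0.1,0,-0.04]],"delta_rot":[[0,0,0]]}'|grep -v eef
python3 -m inch '{"delta_pos":[[-0.1,0,-0.04]],"delta_rot":[[0,0,0]]}'|grep -v eef
python3 -m inch '{"delta_pos":[[-0.1,0,-0.02]],"delta_rot":[[0,0,0]]}'
python3 -c "
from h import *
togo(540,-32.2,90.2,-1.5)"
```

```text
clock: 11.6
tcp_pos: [544.1, -32.5, 89.9]
force: [-4.6, -0.5, -1.0]
width: 21.4
clock: 11.7
tcp_pos: [544.6, -32.5, 90.1]
force: [-4.6, 0.3, -1.9]
width: 21.6
clock: 11.8
tcp_pos: [545.1, -32.6, 90.0]
eef_rot: [[-1.0, 0.026, -0.009], [0.026, 1.0, 0.002], [0.009, 0.002, -1.0]]
force: [-7.0, 0.3, -2.0]
width: 21.1
clock 11.80 tcp [545.1 -32.6  90. ] yaw -1.5 F [-7.   0.3 -2. ] w 21.1
delta cm [ 0.51  0.02 -0.01] rot [ 0.09 -0.51 -0.  ]
```

```bash
python3 -m inch '{"delta_pos":[[-0.1,0,-0.02]],"delta_rot":[[0,-0.2,0]]}'|grep -v eef
python3 -m inch '{"delta_pos":[[-0.1,0,-0.02]],"delta_rot":[[0,-0.2,0]]}'|grep -v eef
python3 -m inch '{"delta_pos":[[-0.1,0,-0.02]],"delta_rot":[[0,-0.2,0]]}'
```

```text
clock: 11.9
tcp_pos: [545.5, -32.6, 90.0]
force: [-6.3, 1.1, -2.4]
width: 21.3
clock: 12.0
tcp_pos: [545.8, -32.6, 89.8]
force: [-6.1, 0.1, -1.8]
width: 21.5
clock: 12.1
tcp_pos: [546.0, -32.6, 89.7]
eef_rot: [[-1.0, 0.026, -0.003], [0.026, 1.0, 0.002], [0.004, 0.002, -1.0]]
force: [-8.0, 0.5, 0.7]
width: 21.6
```

```bash
python3 -m inch '{"delta_pos":[[-0.12,0,-0.06]],"delta_rot":[[0,0,0]]}'|grep -v eef
python3 -m inch '{"delta_pos":[[-0.12,0,-0.05]],"delta_rot":[[0,-0.1,0]]}'|grep -v eef
python3 -m inch '{"delta_pos":[[-0.12,0,-0.04]],"delta_rot":[[0,-0.1,0]]}'
```

```text
clock: 12.2
tcp_pos: [546.2, -32.6, 90.0]
force: [-6.9, 0.2, -1.5]
width: 21.3
clock: 12.3
tcp_pos: [546.6, -32.6, 90.1]
force: [-6.4, 1.1, -2.6]
width: 21.4
clock: 12.4
tcp_pos: [547.1, -32.6, 90.2]
eef_rot: [[-1.0, 0.026, -0.006], [0.026, 1.0, 0.002], [0.006, 0.002, -1.0]]
force: [-5.5, 0.1, -1.5]
width: 21.5
```

```bash
python3 -m inch '{"delta_pos":[[-0.12,0,-0.03]],"delta_rot":[[0,-0.1,0]]}'|grep -v eef
python3 -m inch '{"delta_pos":[[-0.12,0,-0.03]],"delta_rot":[[0,-0.1,0]]}'|grep -v eef
python3 -m inch '{"delta_pos":[[-0.12,0,-0.03]],"delta_rot":[[0,-0.1,0]]}'
```

```text
clock: 12.5
tcp_pos: [547.6, -32.6, 90.2]
force: [-7.3, 0.3, -3.3]
width: 21.6
clock: 12.6
tcp_pos: [548.0, -32.6, 90.2]
force: [-6.1, -0.4, -2.8]
width: 21.6
clock: 12.7
tcp_pos: [548.6, -32.7, 90.2]
eef_rot: [[-1.0, 0.026, -0.006], [0.026, 1.0, 0.002], [0.006, 0.002, -1.0]]
force: [-5.9, -0.3, -2.0]
width: 21.7
```

```bash
python3 -m inch '{"delta_pos":[[-0.1,0,-0.03]],"delta_rot":[[0,-0.1,0]]}'|grep -v eef
python3 -m inch '{"delta_pos":[[-0.1,0,-0.03]],"delta_rot":[[0,-0.1,0]]}'|grep -v eef
python3 - <<'E'
from h import *
togo(540,-32.2,90.2,-1.5)
p=snapshot("scene")["pixels"];cv2.imwrite("pics/sceneAc.png",cv2.resize(p[210:310,240:370],None,fx=6,fy=6,interpolation=cv2.INTER_CUBIC))
p=snapshot("side")["pixels"];cv2.imwrite("pics/sideAc.png",cv2.resize(p[200:290,250:370],None,fx=6,fy=6,interpolation=cv2.INTER_CUBIC))
E
```

```text
clock: 12.8
tcp_pos: [549.1, -32.7, 90.2]
force: [-4.7, 0.2, -2.6]
width: 21.3
clock: 12.9
tcp_pos: [549.8, -32.7, 90.3]
force: [-4.5, 0.9, -2.6]
width: 21.2
clock 12.90 tcp [549.8 -32.7  90.3] yaw -1.5 F [-4.5  0.9 -2.6] w 21.2
delta cm [0.98 0.02 0.01] rot [ 0.09 -0.23  0.  ]
```

View pics/sceneAc.png

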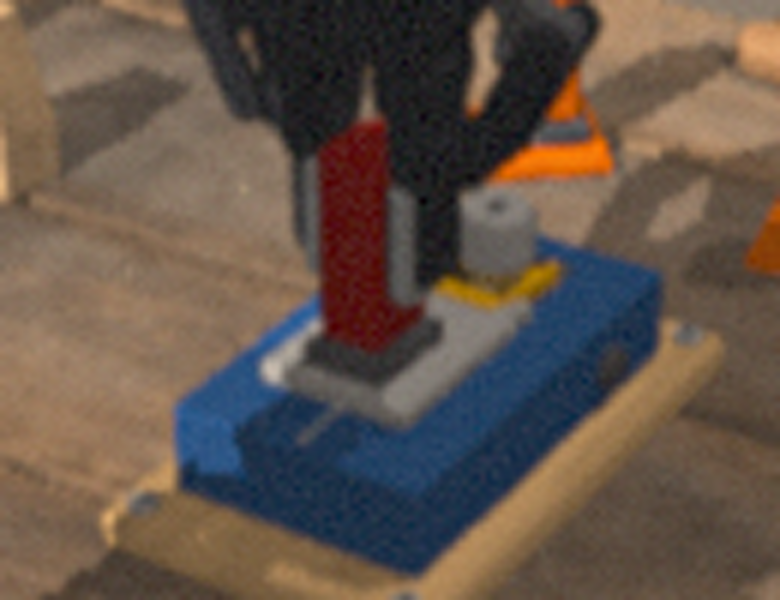

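View pics/sideAc.png

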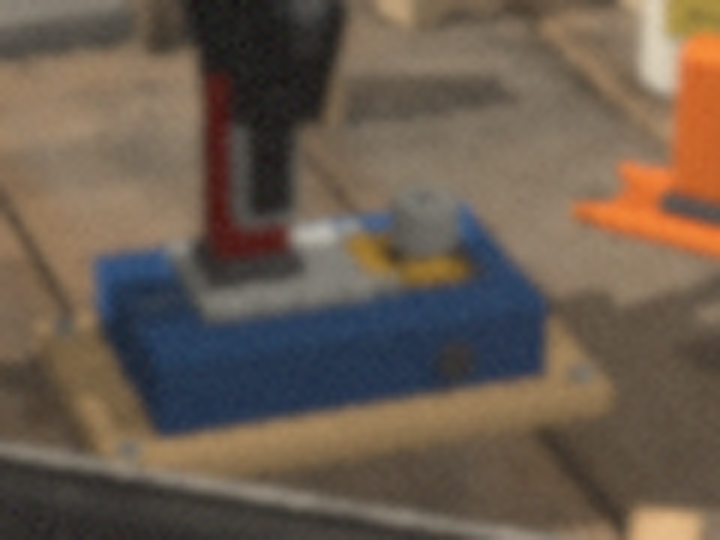

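The clip sits squarely on the neck and the force is falling, so the noses are passing the widest part. Continuing in smaller steps.

```bash
python3 -m inch '{"delta_pos":[[-0.07,0,-0.02]],"delta_rot":[[0,-0.1,0]]}'|grep -v eef
python3 -m inch '{"delta_pos":[[-0.07,0,-0.02]],"delta_rot":[[0,-0.1,0]]}'|grep -v eef
python3 -m inch '{"delta_pos":[[-0.07,0,0]],"delta_rot":[[0,0,0]]}'
```

```text
clock: 13.1
tcp_pos: [551.0, -32.7, 90.6]
force: [-2.5, 0.8, -2.3]
width: 21.6
clock: 13.2
tcp_pos: [552.2, -32.7, 91.0]
force: [0.7, -0.5, -1.3]
width: 21.3
clock: 13.3
tcp_pos: [553.6, -32.8, 91.3]
eef_rot: [[-1.0, 0.026, 0.003], [0.026, 1.0, 0.001], [-0.003, 0.001, -1.0]]
force: [0.8, -0.4, -0.9]
width: 21.3
```

```bash
python3 -m inch '{"delta_pos":[[-0.03,0,0.06]],"delta_rot":[[0,0,0]]}'|grep -v eef
python3 -m inch '{"delta_pos":[[-0.04,0,0.04]],"delta_rot":[[0,0,0]]}'|grep -v eef
python3 -m inch '{"delta_pos":[[-0.04,0,0]],"delta_rot":[[0,0,0]]}'
```

```text
clock: 13.4
tcp_pos: [554.5, -32.8, 90.9]
force: [-0.9, 0.6, -1.5]
width: 21.1
clock: 13.5
tcp_pos: [555.3, -32.8, 90.6]
force: [-0.2, 1.0, -1.8]
width: 21.4
clock: 13.6
tcp_pos: [555.8, -32.8, 90.6]
eef_rot: [[-1.0, 0.026, 0.005], [0.026, 1.0, 0.001], [-0.005, 0.001, -1.0]]
force: [-1.1, -0.0, -2.2]
width: 20.8
```

```bash
python3 -m inch '{"delta_pos":[[-0.05,0,0]],"delta_rot":[[0,0.1,0]]}'|grep -v eef
python3 -m inch '{"delta_pos":[[-0.05,0,0]],"delta_rot":[[0,0.1,0]]}'|grep -v eef
python3 -m inch '{"delta_pos":[[-0.05,0,0]],"delta_rot":[[0,0,0]]}'
```

```text
clock: 13.7
tcp_pos: [556.2, -32.8, 90.6]
force: [-2.2, -0.1, -0.6]
width: 21.2
clock: 13.8
tcp_pos: [556.4, -32.9, 90.5]
force: [-3.4, 0.2, 0.5]
width: 21.4
clock: 13.9
tcp_pos: [556.5, -32.8, 90.4]
eef_rot: [[-1.0, 0.026, -0.001], [0.026, 1.0, 0.002], [0.001, 0.002, -1.0]]
force: [-4.0, 0.1, 0.3]
width: 21.2
```

```bash
python3 -m inch '{"delta_pos":[[-0.1,0,-0.02]],"delta_rot":[[0,0,0]]}'|grep -v eef
python3 -m inch '{"delta_pos":[[-0.12,0,-0.02]],"delta_rot":[[0,0,0]]}'|grep -v eef
python3 -m inch '{"delta_pos":[[-0.14,0,-0.02]],"delta_rot":[[0,0,0]]}'
```

```text
clock: 14.0
tcp_pos: [556.9, -32.9, 90.4]
force: [-6.9, 1.4, 0.6]
width: 21.5
clock: 14.1
tcp_pos: [557.2, -32.9, 90.4]
force: [-8.4, 0.5, 3.2]
width: 21.8
clock: 14.2
tcp_pos: [557.4, -32.9, 90.4]
eef_rot: [[-1.0, 0.026, -0.007], [0.026, 1.0, 0.002], [0.007, 0.002, -1.0]]
force: [-9.8, 0.4, 3.2]
width: 21.5
```

```bash
python3 -m inch '{"delta_pos":[[-0.18,0,-0.04]],"delta_rot":[[0,-0.1,0]]}'|grep -v eef
python3 -m inch '{"delta_pos":[[-0.19,0,-0.04]],"delta_rot":[[0,-0.1,0]]}'|grep -v eef
python3 -m inch '{"delta_pos":[[-0.2,0,-0.04]],"delta_rot":[[0,-0.1,0]]}'
```

```text
clock: 14.3
tcp_pos: [557.8, -32.9, 90.4]
force: [-12.5, 1.3, 4.4]
width: 21.4
clock: 14.4
tcp_pos: [557.9, -32.9, 90.4]
force: [-13.0, 0.8, 5.1]
width: 21.2
clock: 14.5
tcp_pos: [558.1, -32.9, 90.4]
eef_rot: [[-1.0, 0.026, -0.013], [0.026, 1.0, 0.002], [0.013, 0.002, -1.0]]
force: [-12.7, 0.7, 5.2]
width: 21.1
```

```bash
python3 -m inch '{"delta_pos":[[-0.22,0,-0.05],[-0.22,0,-0.05]],"delta_rot":[[0,-0.1,0],[0,-0.1,0]]}'|grep -v eef
python3 -m inch '{"delta_pos":[[-0.22,0,-0.06],[-0.22,0,-0.06]],"delta_rot":[[0,-0.1,0],[0,-0.1,0]]}'|grep -v eef
python3 -m inch '{"delta_pos":[[-0.22,0,-0.06],[-0.22,0,-0.06]],"delta_rot":[[0,-0.1,0],[0,-0.1,0]]}'
```

```text
clock: 14.7
tcp_pos: [558.4, -32.9, 90.5]
force: [-14.6, 1.2, 4.4]
width: 21.2
clock: 14.9
tcp_pos: [558.7, -33.0, 90.7]
force: [-13.8, 1.2, 5.1]
width: 21.4
clock: 15.1
tcp_pos: [559.0, -33.0, 90.9]
eef_rot: [[-0.999, 0.027, -0.03], [0.027, 1.0, 0.004], [0.03, 0.003, -1.0]]
force: [-13.7, 0.2, 5.3]
width: 21.6
```

```bash
python3 -m inch '{"delta_pos":[[-0.22,0,-0.06]],"delta_rot":[[0,-0.4,0]]}'|grep -v eef
python3 -m inch '{"delta_pos":[[-0.22,0,-0.06]],"delta_rot":[[0,-0.5,0]]}'|grep -v eef
python3 -m inch '{"delta_pos":[[-0.22,0,-0.06]],"delta_rot":[[0,-0.5,0]]}'
```

```text
clock: 15.2
tcp_pos: [559.1, -33.0, 90.9]
force: [-13.9, 0.7, 2.2]
width: 21.4
clock: 15.3
tcp_pos: [559.0, -33.0, 90.8]
force: [-13.5, 0.6, 2.7]
width: 21.2
clock: 15.4
tcp_pos: [558.9, -33.0, 90.6]
eef_rot: [[-0.999, 0.027, -0.021], [0.027, 1.0, 0.004], [0.021, 0.003, -1.0]]
force: [-14.2, 1.3, 2.3]
width: 21.4
```

```bash
python3 -m inch '{"delta_pos":[[-0.23,0,-0.06],[-0.23,0,-0.06]],"delta_rot":[[0,-0.6,0],[0,-0.6,0]]}'|grep -v eef
python3 -m inch '{"delta_pos":[[-0.23,0,-0.06],[-0.23,0,-0.06],[-0.23,0,-0.06]],"delta_rot":[[0,-0.5,0],[0,-0.5,0],[0,-0.5,0]]}'
python3 - <<'E'
from h import *
togo(540,-32.2,90.2,-1.5)
p=snapshot("scene")["pixels"];cv2.imwrite("pics/sceneBc.png",cv2.resize(p[210:310,240:370],None,fx=6,fy=6,interpolation=cv2.INTER_CUBIC))
p=snapshot("side")["pixels"];cv2.imwrite("pics/sideBc.png",cv2.resize(p[200:290,250:370],None,fx=6,fy=6,interpolation=cv2.INTER_CUBIC))
E
```

```text
clock: 15.6
tcp_pos: [558.5, -33.0, 90.3]
force: [-14.8, 2.2, 1.3]
width: 21.4
clock: 15.9
tcp_pos: [558.0, -33.0, 89.9]
eef_rot: [[-1.0, 0.027, 0.0], [0.027, 1.0, 0.004], [-0.0, 0.004, -1.0]]
force: [-12.9, 1.4, 2.6]
width: 21.1
clock 15.90 tcp [558.  -33.   89.9] yaw -1.55 F [-12.9   1.4   2.6] w 21.1
delta cm [ 1.8   0.03 -0.03] rot [ 0.21  0.01 -0.05]
```

View pics/sceneBc.png

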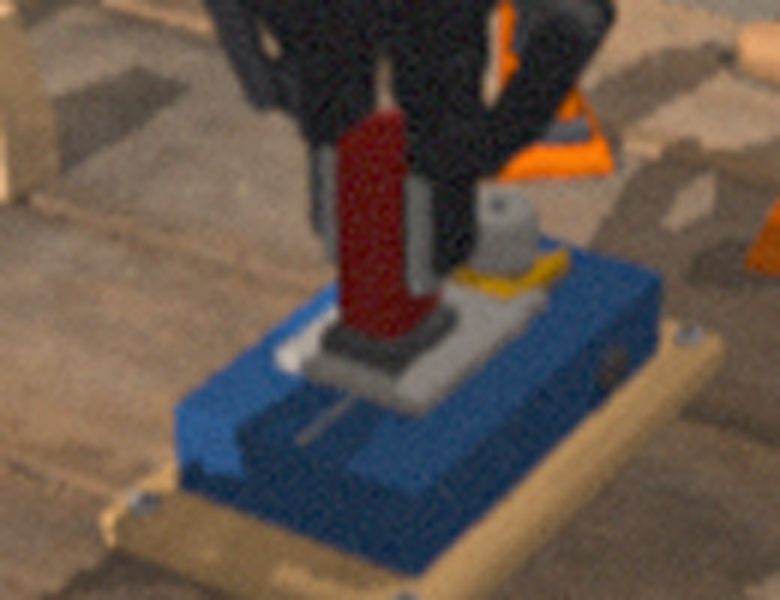

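View pics/sideBc.png

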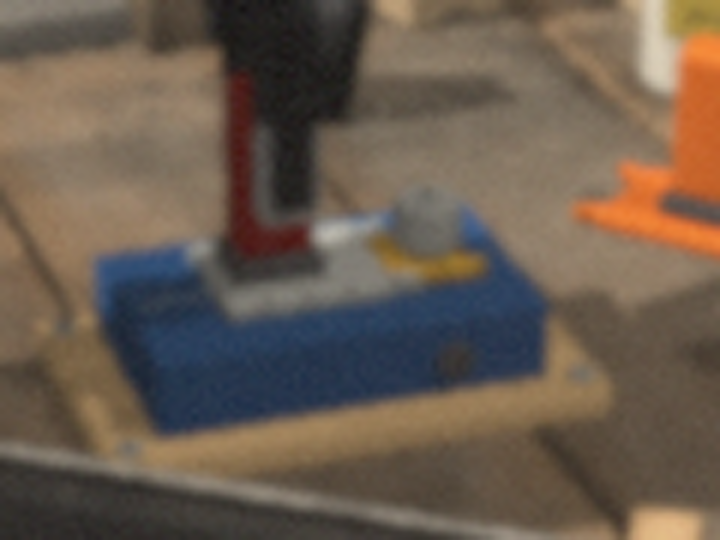

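The clip's back is up against the neck and the spindle leans slightly under load. Some of the wrist force may be plate friction on the deck, so I'll add one more hold at around 16 N with the tool a little higher.

```bash
python3 -m inch '{"delta_pos":[[-0.25,0,-0.09],[-0.25,0,-0.09]],"delta_rot":[[0,-0.3,0],[0,-0.3,0]]}'|grep -v eef
python3 -m inch '{"delta_pos":[[-0.27,0,-0.08],[-0.27,0,-0.08]],"delta_rot":[[0,-0.3,0],[0,-0.3,0]]}'|grep -v eef
python3 -m inch '{"delta_pos":[[-0.27,0,-0.07],[-0.27,0,-0.07]],"delta_rot":[[0,-0.3,0],[0,-0.3,0]]}'|grep -v eef
python3 -m inch '{"delta_pos":[[-0.27,0,-0.05],[-0.27,0,-0.05],[-0.27,0,-0.05]],"delta_rot":[[0,-0.3,0],[0,-0.3,0],[0,-0.3,0]]}'
```

```text
clock: 16.2
tcp_pos: [558.1, -33.0, 90.0]
force: [-13.0, 0.1, -2.0]
width: 21.2
clock: 16.4
tcp_pos: [558.2, -33.0, 89.9]
force: [-16.8, 0.8, 4.5]
width: 21.0
clock: 16.6
tcp_pos: [558.2, -33.0, 89.9]
force: [-16.3, 1.1, 6.3]
width: 21.3
clock: 16.9
tcp_pos: [558.2, -33.0, 89.6]
eef_rot: [[-1.0, 0.028, -0.004], [0.028, 1.0, 0.005], [0.004, 0.005, -1.0]]
force: [-17.2, 1.4, 8.2]
width: 21.6
```

```bash
python3 -m inch '{"delta_pos":[[0,0,-0.02],[0.1,0,-0.05],[0.2,0,-0.03],[0.3,0,0],[0.3,0,0]],"delta_rot":[[0,0,0],[0,0,0],[0,0,0],[0,0,0],[0,0,0]]}'|grep -v eef
python3 -m inch '{"delta_pos":[[0.4,0,0],[0.4,0,0],[0.4,0,0],[0.4,0,0],[0,0,0]],"delta_rot":[[0,0,0],[0,0,0],[0,0,0],[0,0,0],[0,0,0]]}'
python3 - <<'E'
from h import *
togo(540,-32.2,90.2,-1.5)
p=snapshot("scene")["pixels"];cv2.imwrite("pics/sceneCc.png",cv2.resize(p[210:310,240:370],None,fx=6,fy=6,interpolation=cv2.INTER_CUBIC))
p=snapshot("side")["pixels"];cv2.imwrite("pics/sideCc.png",cv2.resize(p[200:290,250:370],None,fx=6,fy=6,interpolation=cv2.INTER_CUBIC))
E
```

```text
clock: 17.4
tcp_pos: [548.9, -32.8, 90.6]
force: [-0.0, -0.5, -1.9]
width: 21.5
clock: 17.9
tcp_pos: [531.2, -32.3, 90.9]
eef_rot: [[-1.0, 0.028, -0.003], [0.028, 1.0, 0.005], [0.004, 0.005, -1.0]]
force: [0.4, -0.2, -1.2]
width: 21.1
clock 17.90 tcp [531.2 -32.3  90.9] yaw -1.58 F [ 0.4 -0.2 -1.2] w 21.1
delta cm [-0.88  0.03  0.07] rot [ 0.28 -0.21 -0.08]
```

View pics/sceneCc.png

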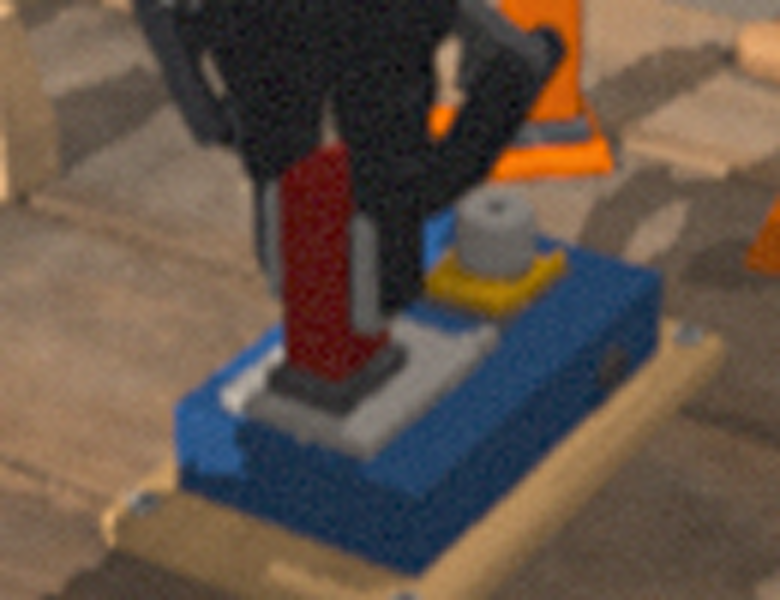

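View pics/sideCc.png

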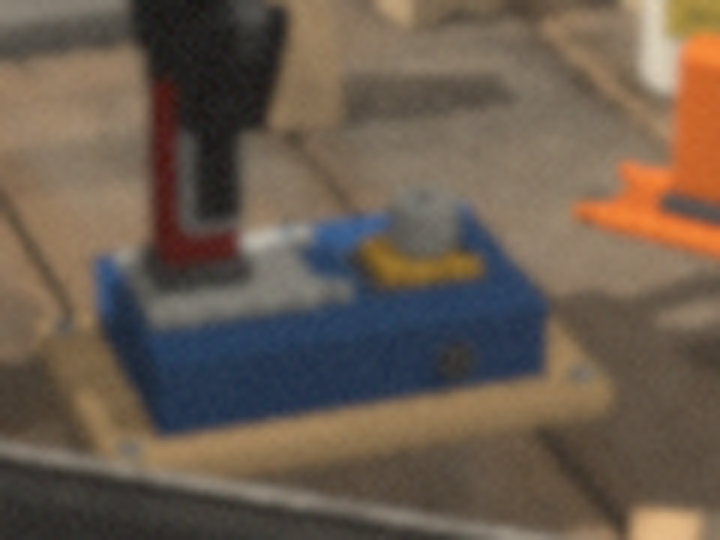

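The clip stays snapped on the upright spindle and the fork is free of it. Backing off, lifting, and carrying the fork to its original bench spot.

```bash
python3 -m inch '{"delta_pos":[[1,0,-0.2],[2,0,-0.5],[2,0,-1],[1,0,-1.5],[0,0,0]],"delta_rot":[[0.1,0,0],[0.1,0,0],[0,0,0],[0,0,0],[0,0,0]]}'|grep -v eef
python3 -c "
from h import *
togo(450,168,125,10)"
```

```text
clock: 18.5
tcp_pos: [467.4, -30.8, 123.7]
force: [1.2, -0.1, -2.7]
width: 21.5
clock 18.50 tcp [467.4 -30.8 123.7] yaw -1.59 F [ 1.2 -0.1 -2.7] w 21.5
delta cm [ 2.29 19.82 -0.1 ] rot [  0.07  -0.24 -11.59]
```

```bash
python3 -m inch '{"delta_pos":[[0.1,2,0],[0.1,2,0],[0,2,0],[0,2,0],[0,2,0]],"delta_rot":[[0,0,-1.2],[0,0,-1.2],[0,0,-1.2],[0,0,-1.2],[0,0,-1.2]]}'|grep -v eef
python3 -m inch '{"delta_pos":[[0,2,0],[0,2,0],[0,2,0],[0,2,0],[0,0,0]],"delta_rot":[[0,0,-1.2],[0,0,-1.2],[0,0,-1.2],[0,0,-1.2],[0,0,0]]}'|grep -v eef
python3 -c "
from h import *
togo(450,168,47,10)"
```

```text
clock: 19.0
tcp_pos: [464.7, 70.2, 122.7]
force: [-0.4, 0.0, -1.7]
width: 21.3
clock: 19.5
tcp_pos: [455.8, 156.2, 120.3]
force: [-0.1, -0.3, -1.4]
width: 21.2
clock 19.50 tcp [455.8 156.2 120.3] yaw 9.6 F [-0.1 -0.3 -1.4] w 21.2
delta cm [0.36 1.25 7.33] rot [ 0.08 -0.09 -0.4 ]
```

```bash
python3 -m inch '{"delta_pos":[[0.2,0.6,1],[0.2,0.6,2],[0,0,2],[0,0,1],[0,0,0]],"delta_rot":[[0,0,0],[0,0,0],[0,0,0],[0,0,0],[0,0,0]]}'|grep -v eef
python3 - <<'E'
from h import *
togo(450,168,47,10)
p=snapshot("scene")["pixels"];cv2.imwrite("pics/sceneD.png",cv2.resize(p[210:310,120:250],None,fx=6,fy=6,interpolation=cv2.INTER_CUBIC))
cv2.imwrite("pics/wD.png",snapshot("wrist")["pixels"])
E
```

```text
clock: 20.0
tcp_pos: [449.3, 167.2, 55.2]
force: [0.2, -0.2, -0.8]
width: 21.5
clock 20.00 tcp [449.3 167.2  55.2] yaw 9.47 F [ 0.2 -0.2 -0.8] w 21.5
delta cm [-0.09  0.07  0.82] rot [ 0.05 -0.09 -0.53]
```

View pics/sceneD.png

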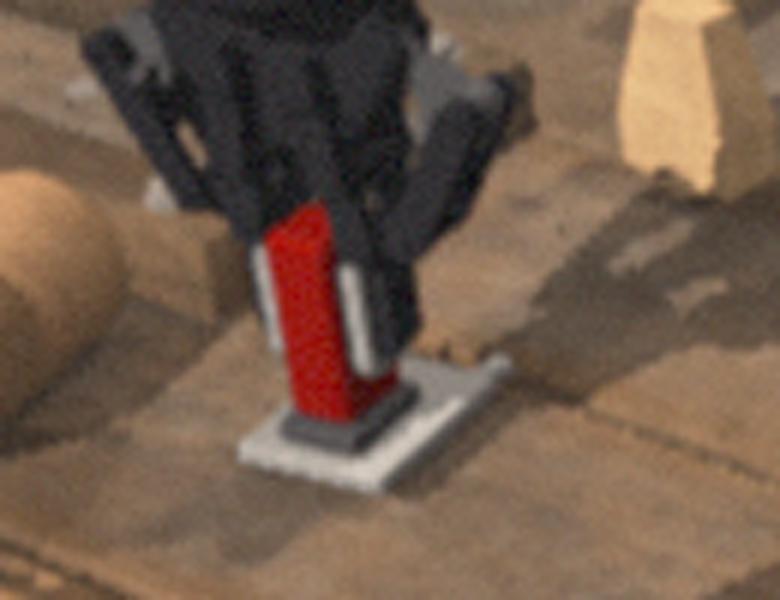

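View pics/wD.png

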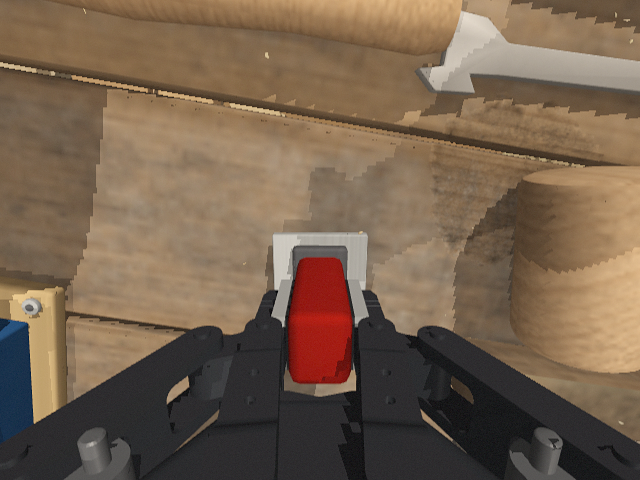

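The grasp looks unchanged: the plate's rear edge is still at row 234 and upright. Lowering the last 8 mm gently.

```bash
python3 -m inch '{"delta_pos":[[0,0,0.3],[0,0,0.2],[0,0,0.1],[0,0,0]],"delta_rot":[[0,0,0],[0,0,0],[0,0,0],[0,0,0]]}'|grep -v eef
python3 -m inch '{"delta_pos":[[0,0,0.1],[0,0,0]],"delta_rot":[[0,0,0],[0,0,0]]}'|grep -v eef
```

```text
clock: 20.5
tcp_pos: [451.2, 167.4, 52.0]
force: [-0.1, 0.7, -2.2]
width: 22.1
clock: 20.7
tcp_pos: [451.3, 167.6, 51.2]
force: [-0.3, -0.6, -1.2]
width: 21.2
```

```bash
python3 -m inch '{"delta_pos":[[0,0,0.15],[0,0,0.15],[0,0,0]],"delta_rot":[[0,0,0],[0,0,0],[0,0,0]]}'|grep -v eef
python3 -m inch '{"delta_pos":[[0,0,0.1],[0,0,0]],"delta_rot":[[0,0,0],[0,0,0]]}'|grep -v eef
```

```text
clock: 21.0
tcp_pos: [451.4, 167.6, 48.1]
force: [0.4, 0.1, -1.8]
width: 21.2
clock: 21.2
tcp_pos: [451.4, 167.7, 47.1]
force: [-0.7, 0.2, -1.3]
width: 21.0
```

```bash
python3 -m inch '{"delta_pos":[[0,0,0.06],[0,0,0]],"delta_rot":[[0,0,0],[0,0,0]]}'|grep -v eef
python3 -m inch '{"delta_pos":[[0,0,0.05],[0,0,0]],"delta_rot":[[0,0,0],[0,0,0]]}'
```

```text
clock: 21.4
tcp_pos: [451.5, 167.7, 47.1]
force: [-0.9, -0.8, -1.4]
width: 21.6
clock: 21.6
tcp_pos: [451.6, 167.8, 47.1]
eef_rot: [[-0.987, -0.163, 0.004], [-0.163, 0.987, 0.004], [-0.005, 0.003, -1.0]]
force: [-0.7, -1.2, -0.4]
width: 21.1
```

It stops at 47.1, so the fork is standing on the bench. Releasing and retracting.

```bash
python3 -m inch '{"delta_pos":[[0,0,0],[0,0,0],[0,0,0],[0,0,0],[0,0,0]],"delta_rot":[[0,0,0],[0,0,0],[0,0,0],[0,0,0],[0,0,0]]}' 0|grep -v eef
python3 -m inch '{"delta_pos":[[0,0,-1],[0,0,-2],[0,0,-4],[0,0,-4],[0,0,0]],"delta_rot":[[0,0,0],[0,0,0],[0,0,0],[0,0,0],[0,0,0]]}'|grep -v eef
python3 -m inch '{"delta_pos":[[-0.8,-1,-2],[-0.8,-1,-1],[-0.8,-1,0],[0,0,0],[0,0,0]],"delta_rot":[[0,0,0],[0,0,0],[0,0,0],[0,0,0],[0,0,0]]}'|grep -v eef
python3 - <<'E'
from h import *
togo(450,168,47,10)
cv2.imwrite("pics/sceneE.png",snapshot("scene")["pixels"]);cv2.imwrite("pics/wE.png",snapshot("wrist")["pixels"])
E
```

```text
clock: 22.1
tcp_pos: [451.7, 167.8, 46.8]
force: [-0.2, -0.1, 0.0]
width: 85.1
clock: 22.6
tcp_pos: [450.7, 166.8, 162.5]
force: [0.1, 0.5, -0.3]
width: 85.4
clock: 23.1
tcp_pos: [479.6, 140.3, 195.7]
force: [-1.2, -0.3, -0.2]
width: 85.4
clock 23.10 tcp [479.6 140.3 195.7] yaw 9.41 F [-1.2 -0.3 -0.2] w 85.4
delta cm [ 2.55  3.17 14.87] rot [ 0.21  0.29 -0.59]
```

View pics/sceneE.png

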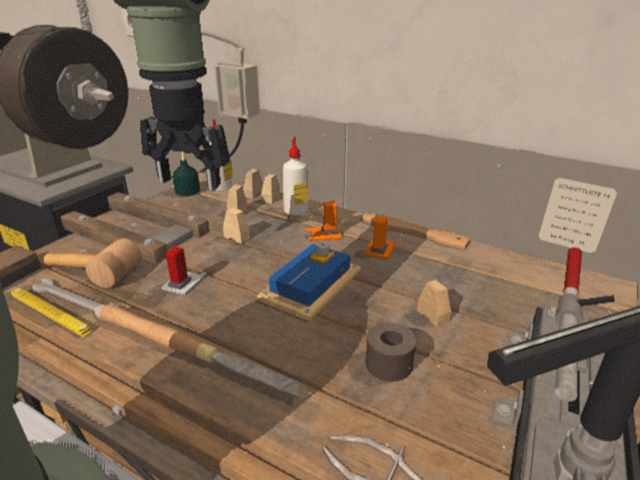

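View pics/wE.png

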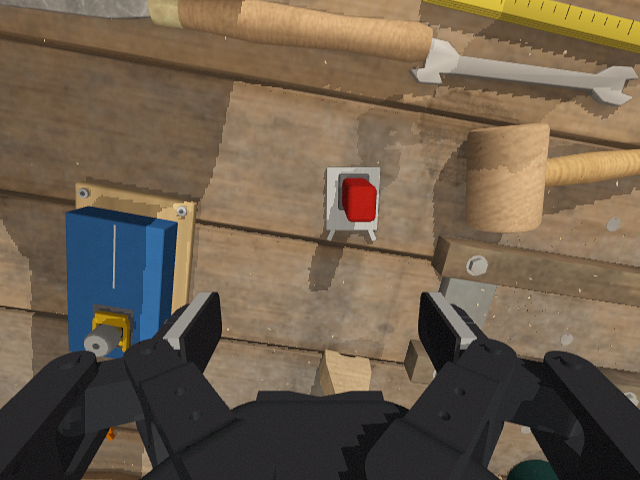

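The fork stands upright at (352,200), well clear of the fixture, and the blocks and roll look unmoved. There's time for a closer look at the clip before handing in.

```bash
python3 -m inch '{"delta_pos":[[-2.4,-3,0],[-2.4,-3,0],[-2.4,-3,0],[-2.4,-3,0],[-2.4,-3,0]],"delta_rot":[[0,0,0],[0,0,0],[0,0,0],[0,0,0],[0,0,0]]}'|grep -v eef
python3 -m inch '{"delta_pos":[[0,0,0],[0,0,0]],"delta_rot":[[0,0,0],[0,0,0]]}'|grep -v eef
python3 - <<'E'
from h import *
w=snapshot("wrist");p=w["pixels"];cv2.imwrite("pics/wF.png",p)
c=proj(w,[612,-34,48]);print(c,proj(w,[606.5,-33.8,42]));u,v=c.astype(int)
u0=max(0,u-70);v0=max(0,v-60);cv2.imwrite("pics/wFc.png",cv2.resize(p[v0:v0+110,u0:u0+140],None,fx=5,fy=5,interpolation=cv2.INTER_CUBIC));print(u0,v0)
E
```

```text
clock: 23.7
tcp_pos: [622.8, 15.5, 192.4]
force: [0.5, 1.0, 1.4]
width: 85.4
clock: 23.9
tcp_pos: [624.4, 11.8, 190.3]
force: [-0.3, 0.8, 0.4]
width: 85.3
[264.26659049 205.17565566] [266.4835496 197.4084758]
194 145
```

View pics/wFc.png

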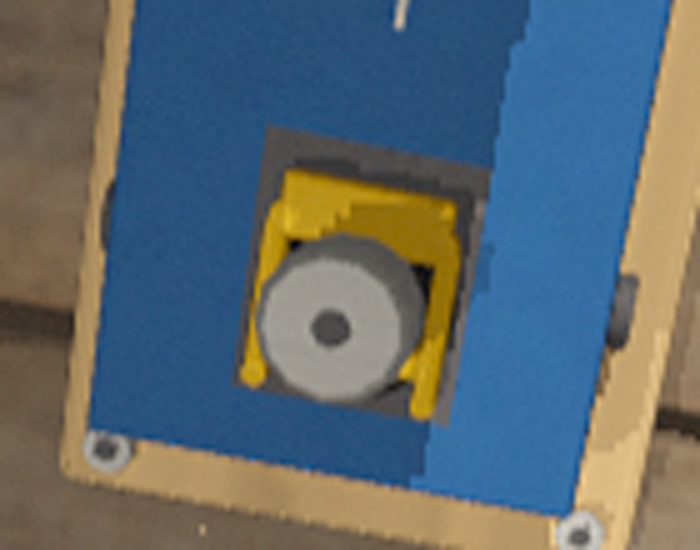

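The crop shows the clip flat around the neck, with both arms straight and parallel. Quick numeric check against the nominal groove (35 mm behind the deck's far edge).

```bash
python3 - <<'E'
from h import *
w=snapshot("wrist");Q=lambda u,v,z:onz(w,194+u/5,145+v/5,z)[:2]
e1,e2=Q(90,430,42),Q(575,515,42);d=e2-e1;n=np.linalg.norm(d);ax=np.array([-d[1],d[0]])/n
if ax[0]<0: ax=-ax
print("deck width",n,"yaw",np.degrees(np.arctan2(ax[1],ax[0])))
g=(e1+e2)/2-35*ax
b1,b2=Q(287,170,48),Q(457,200,48);print("back w",np.linalg.norm(b1-b2));c=(b1+b2)/2+20*ax
print("groove",g,"clip",c,"diff along",(c-g)@ax,"lat",(c-g)@[-ax[1],ax[0]])
t1,t2=Q(253,385,48),Q(422,415,48);print("outer tips dist approx",np.linalg.norm(Q(240,385,48)-Q(436,415,48)))
for nm,z in (("roll",0),):pass
a=cv2.imread("pics/scene0.png").astype(int);b=cv2.imread("pics/sceneE.png").astype(int)
for nm,(x0,y0,x1,y1) in dict(roll=(360,318,420,382),bA=(218,182,252,246),bB=(414,278,454,326)).items():
    s=cv2.phaseCorrelate(*[np.float64(cv2.cvtColor(i[y0:y1,x0:x1].astype(np.uint8),6)) for i in(a,b)]);print(nm,s)
E
```

```text
deck width 83.33499042959315 yaw -0.6348067574785426
back w 27.24369284637974
groove [608.14186273 -33.69448382] clip [612.8957288  -33.54593604] diff along 4.751928497636048 lat 0.2012078889708196
outer tips dist approx 32.44158054101288
roll ((0.01321903165756666, 0.0182346114860934), 1.0318547733564778)
bA ((0.4682883198951089, 0.21454701565425793), 0.7966497155577617)
bB ((0.08857148192360498, -0.039801424733170165), 1.0301342571005894)
```

```bash
python3 -c "
from station import job_done
print(job_done())"
```

```text
the job is handed in; nothing more can be done
None
```

The clip is snapped into the groove and pressed home, and the fork stands upright on the bench near its original spot, clear of the fixture. I handed the job in at about 24 s. It returned no verdict, so what follows is from my own readings.

- **Push and snap-in:** I pushed the clip along the deck with the fork. The wrist force rose to about 8 N as the noses went over the neck, dropped to about 0, then rose again about 5 mm farther on.
- **Press:** I held 12.5–15 N for about 1.6 s, then 16–17 N for about 0.6 s. The highest reading was 17.2 N. These are wrist readings, and the plate rubbing on the deck took some of that force, so I never measured the force on the clip directly.
- **Final checks:**
  - The clip lies about 4.8 mm from the nominal groove centre (limit 6.5 mm).
  - Its outer width is about 32.4 mm against 32 mm nominal, so the arms are shut.
  - The roll and both blocks shifted by less than 0.5 pixel in the scene camera.

Nothing failed. The camera views disagreed with each other by a few millimetres, so the 4.8 mm figure carries about 2 mm of uncertainty.

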